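# Clean the arbor bed and build up a keyed texture drum

## Robot

A 7-joint arm with a two-finger parallel gripper is mounted at the origin on a cart in front of the work surface, level with it; the furniture and walls round the work are solid. World frame = base frame: x ahead of the robot, y to its left, z up, the work surface at z = 0. Lengths are in m, angles in rad, forces in N, time in s.
With the tool pointing down it reaches from about 0.425 to 0.875 m from the base axis. Payload 4.7 kg.
Tool frame: the origin (TCP) lies at the centre of the arm's flange, where the gripper is bolted on; the fingertips stand ahead of it and the grasp point (between the pads) lies 155 mm ahead of it (arm.tip_reach is the z of the fingertips in the tool frame, in m); z points along the fingers, x is the direction in which the jaws open and shut, and the axes are right-handed (so a half turn about z gives the same grasp; the last joint's range is limited). The gripper opens to 85 mm and grips with 20 to 120 N. Pads are 22 mm wide; open, the fingers measure 114 mm over their backs; the gripper's body (76 mm by 85 mm) begins 54 mm behind the grasp point. The pads swing forward as they close: fully open they stand 13 mm farther back than shut.
Start: joints at [-1.223, 0.321, -0.07, 1.45, 0.023, 1.371, -0.057], TCP at [0.213, 0.614, 0.405] pointing down, gripper open.
Joint ranges: [-2.86, 2.86], [-0.3, 2.09], [-1.38, 1.24], [0.06, 2.45], [-1.56, 4.7], [0.09, 2.05], [-2.69, 2.69]. Speed limits (rad/s): [2.57, 2.57, 3.14, 3.14, 3.14, 3.14, 3.14].

## Interface

Orientations are given as a unit quaternion [w, x, y, z].
In Python, from cell import readout, snapshot, camera_model, finish_job, finder, arm gives the robot as it stands.
- The arm moves only by the tool move_arm, never from a script. Its argument "plan" is a list of rows, each a list of 4 numbers: the shift along the tool's x, y, z in m, then the turn about the tool's z in degrees. In form: [[dx, dy, dz, spin], ...]. A call has exactly 8 rows; each row is the pose to reach, as a shift and turn from the pose commanded when the call began, along the tool's axes at that moment; what a row does not reach only later rows make up. A row lasts 1/10 s, in which the tool goes at most 50 mm and 8.59 degrees, less where a joint would pass 70% of its speed; a pose out of reach is approached as far as the arm can. A call with a gripper value outside its range is refused whole. "jaw" is the finger opening in m, from 0 to 0.0854, set as the call begins (left out, the last holds). The fingers move at their own pace and stop on an object; "force" is the grip in N (left out, the last holds). Time passes only in rows, so rows that repeat a pose let the fingers close, or fill a call up. It gives the time, the measured TCP pose, the force and the opening at its end, in the units of the state.
- readout.get_state(): the state, without advancing time (a new reading comes with each control period).
- snapshot(name): name is "scene" or "top" or "wrist"; returns the picture (420x560x3 uint8, red, green, blue); there is no depth.
- camera_model(name): a dict with "K" (3x3 intrinsics, pixels), "R" (3x3) and "t" (3): a world point X has camera coordinates R X + t. Camera axes: x right, y down, z forward; pixel columns grow to the right and rows downward; lengths in m; the calibration is good to about 2 mm. A picture is of the moment at which its call begins: read the wrist's pose just before it. camera_model takes no time and is no camera call; for the wrist camera it gives the pose at the moment of the call.
- finish_job(): hands the job in, once; it reports no verdict.
Trained networks look in the newest picture that a camera, given by its name, has taken for a name from the list of things; names that differ only in an ending like _2 or _b are one class to them, and where a whole thing is asked for, a point or a joint stands for the part that bears it (a point fixed in the world has none). Each returns a list of dicts, best first, with "p" (0 to 1); they miss things now and then, are a little off and sometimes report something else, mostly with a low value. They report only what shows in the picture. A call takes as long as a camera call.
- finder.recognise(camera, name): "extent" ([left, top, width, height] in pixels, round what is visible of it).
The state is a dict: "time_s": time; "q": joint angles; "qd": joint speeds; "effort": joint torques, N m; "position": TCP position; "ee_rot": TCP orientation; "contact_force": force on the tool from outside, world axes, zero at the start; "wrist_torque": the same for the moment, N m; "width": finger opening in m.
Only numpy, scipy, OpenCV 4.12 (cv2) and the standard library are available. Lean on these libraries where they do the work, as an engineer would, in place of code of your own. Each camera call takes 0.05 s, during which the arm holds its last target.

## Task

Take the scraper block from its tray and wipe every dry clay scrap off the arbor's bed plate onto the table, touching the scraps only with the block and not with the fingers. When the plate is clear, put all the wooden texture rings on the shaft one upon another, turning each until its tabs drop into the keyways and it slides fully home. Leave the scraper standing upright in its tray.

Things in the scene. Friction and masses are not known exactly. Their poses are not given: they have to be found in the camera images.
- plate_mid (a point): The arbor, fixed: a flat aluminium bed plate 160 mm (its x) by 190 mm (its y), 14 mm high, with an upright steel shaft at its middle. This point lies on the shaft axis at the plate's top face. The shaft is 34 mm in diameter up to a shoulder 46 mm above the plate (2 mm bevel), with two opposite open keyways 13 mm wide down its whole length, on the +x and -x sides of this frame; above the shoulder only its 20 mm core goes on, to 54 mm above the plate.
- scraper_mid (a point): Scraper block, loose: wooden hand block with a flat rubber underside, foot 26 x 90 mm (x, y) and 26 mm high, above it a narrower grip 22 x 64 mm (x, y) from 26 to 72 mm above the underside. It starts standing upright in its tray. Point: on its middle axis, 36 mm above the underside; z up.
- scraper_tray: Open steel tray of the scraper, fixed to the table: 74 x 134 mm (x, y) outside, 18 mm high, walls and floor 4 mm. Origin: centre of its underside, at table height; z up.
- ring_0_mid (a point): Wooden texture ring, loose, may be absent (None): outside diameter 62 mm, 18 mm thick, bore 36.4 mm, with two opposite tabs 10 mm wide through the whole thickness that reach into the bore along its +x and -x axes, 23 mm apart between their tips. It starts lying flat on the table; either face may be down. Fits the shaft with about 1.2 mm play all round and 1.5 mm beside each tab. Point: its centre, half-way up; z along the bore.
- ring_1_mid (a point): Wooden texture ring, loose, may be absent (None): outside diameter 62 mm, 18 mm thick, bore 36.4 mm, with two opposite tabs 10 mm wide through the whole thickness that reach into the bore along its +x and -x axes, 23 mm apart between their tips. It starts lying flat on the table; either face may be down. Fits the shaft with about 1.2 mm play all round and 1.5 mm beside each tab. Point: its centre, half-way up; z along the bore.
- ring_2_mid (a point): Wooden texture ring, loose, may be absent (None): outside diameter 62 mm, 18 mm thick, bore 36.4 mm, with two opposite tabs 10 mm wide through the whole thickness that reach into the bore along its +x and -x axes, 23 mm apart between their tips. It starts lying flat on the table; either face may be down. Fits the shaft with about 1.2 mm play all round and 1.5 mm beside each tab. Point: its centre, half-way up; z along the bore.
- scrap_0_mid (a point): Scrap of hard dry clay, loose, may be absent (None): flat angular piece 24 to 32 mm across, 9 mm thick, starting flat on the bed plate beside the shaft. Point: its centre, half-way up.
- scrap_1_mid (a point): Scrap of hard dry clay, loose, may be absent (None): flat angular piece 24 to 32 mm across, 9 mm thick, starting flat on the bed plate beside the shaft. Point: its centre, half-way up.
- scrap_2_mid (a point): Scrap of hard dry clay, loose, may be absent (None): flat angular piece 24 to 32 mm across, 9 mm thick, starting flat on the bed plate beside the shaft. Point: its centre, half-way up.
- scrap_3_mid (a point): Scrap of hard dry clay, loose, may be absent (None): flat angular piece 24 to 32 mm across, 9 mm thick, starting flat on the bed plate beside the shaft. Point: its centre, half-way up.

How it is judged:
On the way, in this order (a step that is already met when the one before it is completed fails the run):
1. every scrap is off the bed plate and lies on the table, while no ring is on the shaft yet (height (world z) of each of scrap_0_mid, scrap_1_mid, scrap_2_mid, scrap_3_mid above -0.02 m and (height (world z) of scrap_0_mid below 0.0115 m or x of scrap_0_mid in the frame of plate_mid above 0.095 m or x of scrap_0_mid in the frame of plate_mid below -0.095 m or y of scrap_0_mid in the frame of plate_mid above 0.11 m or y of scrap_0_mid in the frame of plate_mid below -0.11 m) and (height (world z) of scrap_1_mid below 0.0115 m or x of scrap_1_mid in the frame of plate_mid above 0.095 m or x of scrap_1_mid in the frame of plate_mid below -0.095 m or y of scrap_1_mid in the frame of plate_mid above 0.11 m or y of scrap_1_mid in the frame of plate_mid below -0.11 m) and (height (world z) of scrap_2_mid below 0.0115 m or x of scrap_2_mid in the frame of plate_mid above 0.095 m or x of scrap_2_mid in the frame of plate_mid below -0.095 m or y of scrap_2_mid in the frame of plate_mid above 0.11 m or y of scrap_2_mid in the frame of plate_mid below -0.11 m) and (height (world z) of scrap_3_mid below 0.0115 m or x of scrap_3_mid in the frame of plate_mid above 0.095 m or x of scrap_3_mid in the frame of plate_mid below -0.095 m or y of scrap_3_mid in the frame of plate_mid above 0.11 m or y of scrap_3_mid in the frame of plate_mid below -0.11 m) and horizontal distance between each of ring_0_mid, ring_1_mid, ring_2_mid and plate_mid above 0.07 m), for 0.2 s.
2. every ring is on the shaft with its tabs down in the keyways (horizontal distance between each of ring_0_mid, ring_1_mid, ring_2_mid and plate_mid below 0.003 m and z of each of ring_0_mid, ring_1_mid, ring_2_mid in the frame of plate_mid below 0.0475 m and angle between the z axis of each of ring_0_mid, ring_1_mid, ring_2_mid and the z axis of plate_mid, either way round below 0.06 rad and angle between the x axis of each of ring_0_mid, ring_1_mid, ring_2_mid and the x axis of plate_mid, either way round below 0.15 rad and z of any of ring_0_mid, ring_1_mid, ring_2_mid in the frame of plate_mid below 0.0115 m), for 0.2 s.
At the end, for the whole second after the job is handed in: Scraps on the table off the plate (centre under 11.5 mm high or 15 mm past its edge); rings on the shaft within 3 mm, square, tabs in the keyways (0.15 rad), the lowest on the plate, all centres under 47.5 mm above it; scraper upright (0.12 rad) in its tray (30 mm); all at rest (all of step 2 and height (world z) of each of scrap_0_mid, scrap_1_mid, scrap_2_mid, scrap_3_mid above -0.02 m and (height (world z) of scrap_0_mid below 0.0115 m or x of scrap_0_mid in the frame of plate_mid above 0.095 m or x of scrap_0_mid in the frame of plate_mid below -0.095 m or y of scrap_0_mid in the frame of plate_mid above 0.11 m or y of scrap_0_mid in the frame of plate_mid below -0.11 m) and (height (world z) of scrap_1_mid below 0.0115 m or x of scrap_1_mid in the frame of plate_mid above 0.095 m or x of scrap_1_mid in the frame of plate_mid below -0.095 m or y of scrap_1_mid in the frame of plate_mid above 0.11 m or y of scrap_1_mid in the frame of plate_mid below -0.11 m) and (height (world z) of scrap_2_mid below 0.0115 m or x of scrap_2_mid in the frame of plate_mid above 0.095 m or x of scrap_2_mid in the frame of plate_mid below -0.095 m or y of scrap_2_mid in the frame of plate_mid above 0.11 m or y of scrap_2_mid in the frame of plate_mid below -0.11 m) and (height (world z) of scrap_3_mid below 0.0115 m or x of scrap_3_mid in the frame of plate_mid above 0.095 m or x of scrap_3_mid in the frame of plate_mid below -0.095 m or y of scrap_3_mid in the frame of plate_mid above 0.11 m or y of scrap_3_mid in the frame of plate_mid below -0.11 m) and x of scraper_mid in the frame of scraper_tray between -0.03 and 0.03 m and y of scraper_mid in the frame of scraper_tray between -0.03 and 0.03 m and height (world z) of scraper_mid below 0.046 m and angle between scraper_mid's own z axis and vertical below 0.12 rad and linear speed of each of ring_0, ring_1, ring_2, scraper below 0.02 m/s); the robot touches nothing.
It fails at once if the fingers touch a scrap (contact force between the fingers and scrap_0 above 0.5 N or contact force between the fingers and scrap_1 above 0.5 N or contact force between the fingers and scrap_2 above 0.5 N or contact force between the fingers and scrap_3 above 0.5 N).
Of ring_0, ring_1, ring_2 only 2 to 3 are there at a start; the rules pass over those that are not, and their reading is None.
Of scrap_0, scrap_1, scrap_2, scrap_3 only 2 to 4 are there at a start; the rules pass over those that are not, and their reading is None.
At some moment in a run one of ring_0, ring_1, ring_2 may be knocked a few centimetres aside while the robot is not near it.
It also fails if it takes over 208 s, if anything falls off the work surface, if the arm or the gripper's body presses on something with over 40 N, if the wrist force passes 120 N, or if a joint passes its speed limit or range.

## Working session

There is one attempt and no reset: what is moved stays moved. The work goes in short steps, Python scripts to look and compute and a tool call to move; the robot and the scene stay as the last step left them, time stands still between calls to the robot, and variables do not carry over. Pictures are saved under pics/ and viewed, and the job is handed in when it is done.

Besides the shell and the picture viewer there is one more tool, called after ">>>" as name([rows], argument=value, ...), one row to a line, values as JSON. move_arm: Moves the arm, as the interface text tells. Its arguments: {"type":"object","properties":{"plan":{"type":"array","items":{"type":"array","items":{"type":"number"}}},"jaw":{"type":"number"},"force":{"type":"number"}},"required":["plan"]}

```bash
ls; mkdir -p pics; cat > h.py <<'E'
from cell import readout, snapshot, camera_model, finder, arm
import numpy as np, cv2
def save(cam,n):
    im=snapshot(cam); cv2.imwrite(f'pics/{n}.png',im[:,:,::-1]); return im
def px2w(cm,u,v,z):
    K,R,t=map(np.array,(cm['K'],cm['R'],cm['t']))
    d=R.T@np.linalg.inv(K)@np.array([u,v,1.]); c=-R.T@t
    s=(z-c[2])/d[2]; return c+s*d
def w2px(cm,X):
    K,R,t=map(np.array,(cm['K'],cm['R'],cm['t']))
    p=K@(R@np.array(X)+t); return p[:2]/p[2]
E
python3 - <<'E'
from h import *
s=readout.get_state(); print(s); print(arm.tip_reach)
save('top','top0'); save('scene','scene0')
for c in ('top','scene'):
    cm=camera_model(c); print(c,np.round(-np.array(cm['R']).T@np.array(cm['t']),3), cm['K'][0][0])
    for n,z in (('ring_0_mid',.009),('scrap_0_mid',.0185),('scraper_mid',.04),('scraper_tray',.009),('plate_mid',.014)):
        for d in finder.recognise(c,n):
            l,t,w,h=d['extent']; print(n,round(d['p'],2),np.round(d['extent']),np.round(px2w(cm,l+w/2,t+h/2,z),3))
E
```

```text
pics
{'time_s': 0.0, 'q': array([-1.22288836,  0.32180354, -0.07005881,  1.45168438,  0.02263956,
        1.37080827, -0.05689242]), 'qd': array([ 2.06083004e-03, -1.52106612e-03,  2.40203267e-03,  5.11818607e-04,
       -7.15253511e-05, -1.52051684e-03,  1.44290996e-03]), 'effort': array([-3.95517727e-04, -4.93584430e+01, -3.82460235e-01, -3.14331222e+01,
        1.29095506e-02,  1.15795128e-02, -2.43477149e-05]), 'position': array([0.21294939, 0.61390159, 0.40363093]), 'ee_rot': array([ 6.14070007e-04,  8.14745813e-01,  5.79817507e-01, -7.36290450e-04]), 'contact_force': array([-0.07815405,  0.36971578, -0.18673547]), 'wrist_torque': array([-0.0388806 , -0.00728125, -0.0178671 ]), 'width': 0.08602525453917258}
0.1734
top [0.342 0.016 1.041] 385.39944346748854
ring_0_mid 0.88 [164. 186.  24.  23.] [0.596 0.318 0.009]
ring_0_mid 0.19 [173. 236.  23.  23.] [0.455 0.289 0.009]
scraper_mid 0.73 [389. 238.  37.  22.] [ 0.439 -0.3    0.04 ]
scraper_tray 0.79 [377. 229.  55.  44.] [ 0.438 -0.302  0.009]
plate_mid 0.71 [241. 172.  78.  72.] [0.559 0.03  0.014]
scene [-0.213 -0.79   0.538] 422.6505431370939
ring_0_mid 0.62 [227. 195.  15.   7.] [0.593 0.306 0.009]
scrap_0_mid 0.45 [265. 212.  11.   9.] [0.564 0.09  0.018]
scraper_mid 0.68 [332. 254.  32.  48.] [ 0.431 -0.312  0.04 ]
scraper_mid 0.65 [246. 206.  79.  46.] [ 0.505 -0.036  0.04 ]
scraper_tray 0.7 [319. 269.  59.  44.] [ 0.43  -0.316  0.009]
plate_mid 0.8 [246. 207.  75.  42.] [0.539 0.007 0.014]
```

```bash
python3 - <<'E'
import cv2
a=cv2.imread('pics/top0.png'); cv2.imwrite('pics/top0a.png',cv2.resize(a[150:290,140:450],(800,361),interpolation=cv2.INTER_CUBIC))
b=cv2.imread('pics/scene0.png'); cv2.imwrite('pics/scene0a.png',cv2.resize(b[170:330,200:400],(750,600),interpolation=cv2.INTER_CUBIC))
E
```

```text
(no output)
```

View pics/top0.png

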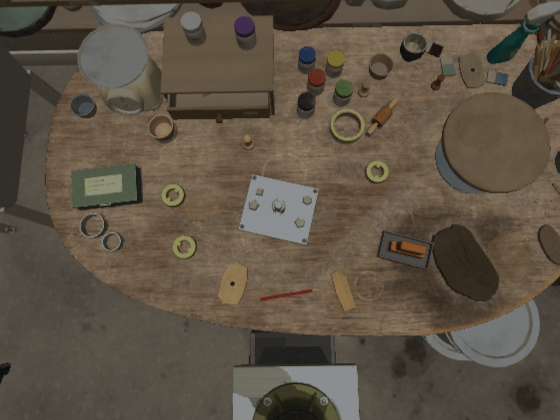

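View pics/top0a.png

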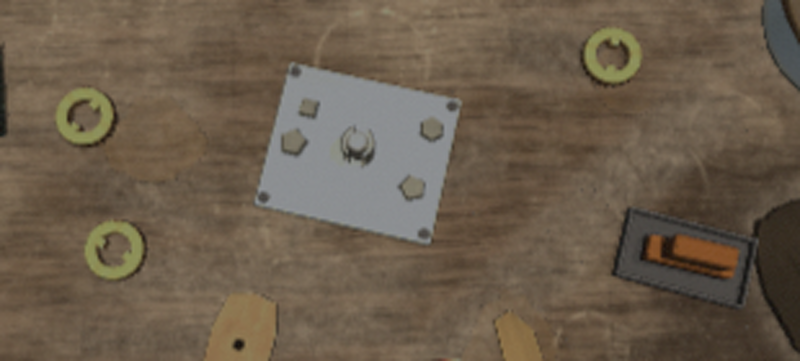

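View pics/scene0a.png

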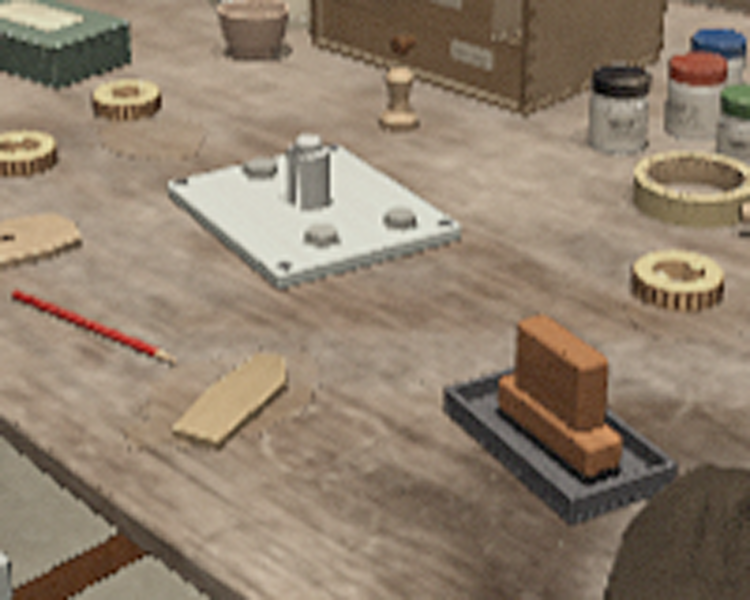

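```bash
cat >> h.py <<'E'
def pose():
    s=readout.get_state(); w,x,y,z=s['ee_rot']
    from scipy.spatial.transform import Rotation as Ro
    return np.array(s['position']),Ro.from_quat([x,y,z,w]).as_matrix(),s
def yaw():
    p,R,s=pose(); return np.degrees(np.arctan2(R[1,0],R[0,0]))
def go(x,y,z,yw=None,sym=True):
    """x,y,z = TCP target; prints tool-frame shift"""
    p,R,s=pose(); d=R.T@(np.array([x,y,z])-p); sp=0
    y0=np.degrees(np.arctan2(R[1,0],R[0,0]))
    if yw is not None:
        m=180 if sym else 360
        sp=-(((yw-y0)+m/2)%m-m/2)
    print('shift mm',np.round(d*1000,1),'spin',round(sp,1),'yaw0',round(y0,2),'q7',round(s['q'][6],2),'t',s['time_s'],'f',np.round(s['contact_force'],1),'w',round(s['width'],4))
E
python3 - <<'E'
from h import *
p,R,s=pose(); print(R.round(3))
cm=camera_model('wrist'); Rc=np.array(cm['R']);c=-Rc.T@np.array(cm['t'])
print('cam in tool',(R.T@(c-p)).round(4)); print((Rc@R).round(3),cm['K'])
save('wrist','w0')
cm=camera_model('top')
f=lambda u,v,z:px2w(cm,140+u/800*310,150+v/361*140,z).round(3)
for n,u,v,z in [('ringL1',85,117,.018),('ringL2',115,250,.018),('ringR',612,55,.018),('plTL',292,65,.014),('plTR',461,103,.014),('plBL',256,207,.014),('plBR',431,243,.014),('core',357,138,.068),('s',308,107,.023),('s',292,142,.023),('s',432,128,.023),('s',413,187,.023),
 ('trTL',631,209,.018),('trTR',755,240,.018),('trBR',742,305,.018),('trBL',614,274,.018),('grip',707,250,.076)]: print(n,f(u,v,z))
E
```

```text
[[ 0.328  0.945  0.   ]
 [ 0.945 -0.328  0.   ]
 [ 0.     0.    -1.   ]]
cam in tool [-0.0005 -0.0804  0.0312]
[[ 1.    -0.    -0.   ]
 [ 0.     0.951 -0.31 ]
 [ 0.     0.31   0.951]] [[373.45928751   0.         278.00941771]
 [  0.         373.45928751 211.02149629]
 [  0.           0.           1.        ]]
ringL1 [0.598 0.323 0.018]
ringL2 [0.456 0.286 0.018]
ringR [ 0.657 -0.239  0.018]
plTL [0.653 0.104 0.014]
plTR [ 0.608 -0.076  0.014]
plBL [0.499 0.141 0.014]
plBR [ 0.459 -0.041  0.014]
core [0.56  0.034 0.068]
s [0.604 0.086 0.023]
s [0.566 0.103 0.023]
s [ 0.579 -0.044  0.023]
s [ 0.517 -0.023  0.023]
trTL [ 0.491 -0.248  0.018]
trTR [ 0.457 -0.374  0.018]
trBR [ 0.391 -0.355  0.018]
trBL [ 0.424 -0.227  0.018]
grip [ 0.441 -0.304  0.076]
```

View pics/w0.png

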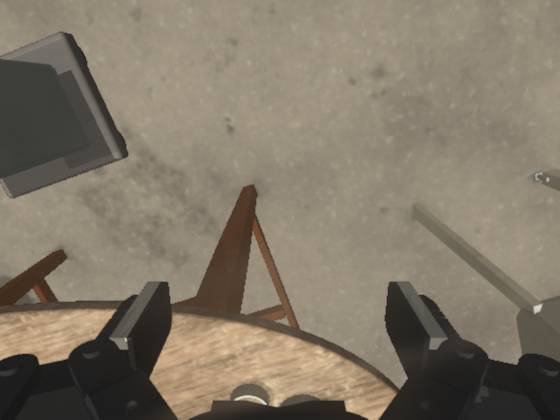

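>>> move_arm([
  [-0.015, 0.025, 0, 4],
  [-0.04, 0.07, 0, 10],
  [-0.065, 0.115, 0, 16],
  [-0.09, 0.16, 0, 22],
  [-0.115, 0.205, 0, 28],
  [-0.14, 0.25, 0, 34],
  [-0.16, 0.295, 0, 40],
  [-0.18, 0.33, 0, 46],
])

```text
time_s: 1.45
position: [0.4672, 0.334, 0.4052]
ee_rot: [-0.0, 0.977, 0.213, 0.001]
contact_force: [0.9, 0.5, 0.1]
width: 0.0854
```

```bash
python3 -c "
from h import *
print(pose()[0]); go(.555,-.17,.405,-13.5)"
```

```text
[0.46724605 0.33399248 0.4051817 ]
shift mm [-1.300e+02  4.948e+02 -1.000e-01] spin 38.1 yaw0 24.59 q7 -0.21 t 1.45 f [0.9 0.5 0.1] w 0.0854
```

>>> move_arm([
  [-0.006, 0.022, 0, 3],
  [-0.018, 0.068, 0, 8],
  [-0.03, 0.115, 0, 13],
  [-0.043, 0.162, 0, 18],
  [-0.056, 0.21, 0, 23],
  [-0.068, 0.258, 0, 28],
  [-0.08, 0.305, 0, 33],
  [-0.09, 0.345, 0, 38],
])

```text
time_s: 2.25
position: [0.5289, -0.0174, 0.4052]
ee_rot: [-0.0, 0.993, -0.116, 0.0]
contact_force: [0.3, -0.1, 1.0]
width: 0.086
```

```bash
python3 -c "
from h import *
go(.555,-.17,.405,-13.5)"
```

```text
shift mm [6.070e+01 1.424e+02 1.000e-01] spin 0.1 yaw0 -13.38 q7 -0.22 t 2.25 f [ 0.3 -0.1  1. ] w 0.086
```

>>> move_arm([
  [0.001, 0.015, 0, 0],
  [0.004, 0.045, 0, 0],
  [0.007, 0.085, 0, 0],
  [0.01, 0.12, 0, 0],
  [0.013, 0.14, 0, 0],
  [0.013, 0.146, 0, 0],
  [0.013, 0.146, 0, 0],
  [0.013, 0.146, 0, 0],
])

```text
time_s: 3.05
position: [0.5092, -0.158, 0.4046]
ee_rot: [-0.001, 0.994, -0.113, -0.0]
contact_force: [0.5, -0.6, 0.3]
width: 0.0854
```

```bash
python3 - <<'E'
from h import *
cm=camera_model('wrist');save('wrist','w1'); save('top','top1')
for n,z in (('scrap_0_mid',.0185),('plate_mid',.014)):
        for d in finder.recognise('wrist',n):
            l,t,w,h=d['extent']; print(n,round(d['p'],2),np.round(d['extent']),np.round(px2w(cm,l+w/2,t+h/2,z),3))
E
```

```text
plate_mid 0.96 [192.   0. 183.  64.] [ 0.541 -0.035  0.014]
```

View pics/w1.png

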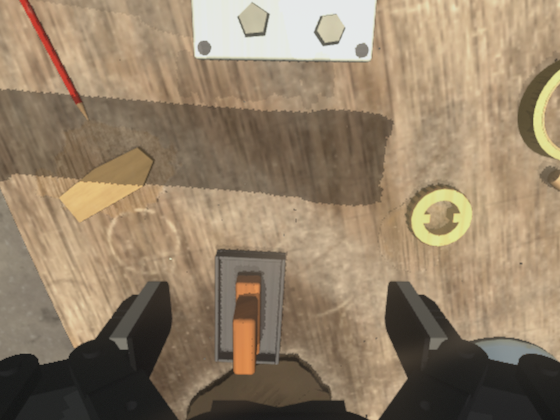

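```bash
python3 - <<'E'
from h import *
cm=camera_model('wrist')
im=cv2.imread('pics/w1.png'); cv2.imwrite('pics/w1a.png',cv2.resize(im[230:390,180:320],(700,800))[:600])
f=lambda u,v,z:px2w(cm,u,v,z).round(4)
for n,u,v,z in [('TL',217,251,.018),('TR',285,253,.018),('BL',218,362,.018),('BR',279,363,.018),('ring',442,217,.018),('tab',457,217,.018),('tab',427,217,.018)]: print(n,f(u,v,z))
E
```

```text
TL [ 0.4283 -0.2224  0.018 ]
TR [ 0.4966 -0.2404  0.018 ]
BL [ 0.3912 -0.3571  0.018 ]
BR [ 0.4595 -0.3742  0.018 ]
ring [ 0.6592 -0.2372  0.018 ]
tab [ 0.6738 -0.2405  0.018 ]
tab [ 0.6445 -0.2338  0.018 ]
```

View pics/w1a.png

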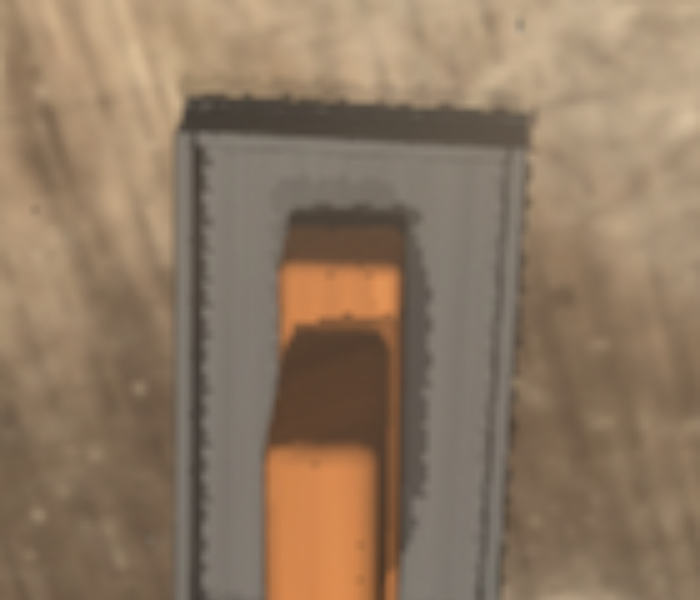

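```bash
python3 - <<'E'
from h import *
cm=camera_model('wrist')
P=[px2w(cm,u,v,.076) for u,v in [(233.4,319),(256.2,319),(233.5,374),(254.5,374)]]; P=np.array(P)
m=P.mean(0);print(P.round(4),m); 
d=(P[0]+P[1]-P[2]-P[3]);print(np.degrees(np.arctan2(d[1],d[0])))
# foot top front edge z=.030
for u,v in [(236.2,283),(260.4,283)]: print(px2w(cm,u,v,.030).round(4))
go(m[0],m[1],.405,-15)
E
```

```text
[[ 0.4403 -0.2688  0.076 ]
 [ 0.4609 -0.2735  0.076 ]
 [ 0.4241 -0.3291  0.076 ]
 [ 0.4442 -0.3337  0.076 ]] [ 0.44237794 -0.30127382  0.076     ]
74.72903593352049
[ 0.4411 -0.2567  0.03  ]
[ 0.4654 -0.2623  0.03  ]
shift mm [-33.  154.   -0.4] spin 2.0 yaw0 -12.98 q7 0.07 t 3.25 f [-0.3  0.1  0.2] w 0.0854
```

>>> move_arm([
  [-0.004, 0.02, 0, 0.5],
  [-0.012, 0.06, 0, 1],
  [-0.022, 0.105, 0, 2],
  [-0.029, 0.135, 0, 2.3],
  [-0.032, 0.15, 0.01, 2.3],
  [-0.033, 0.154, 0.05, 2.3],
  [-0.033, 0.154, 0.085, 2.3],
  [-0.033, 0.154, 0.1, 2.3],
])

```text
time_s: 4.05
position: [0.4398, -0.3027, 0.3019]
ee_rot: [-0.001, 0.991, -0.135, -0.002]
contact_force: [-0.4, -0.3, 0.0]
width: 0.0855
```

```bash
python3 - <<'E'
from h import *
save('wrist','w2')
go(.442,-.301,.215,-15.2); print(arm.tip_reach)
cm=camera_model('wrist')
for d in finder.recognise('wrist','scraper_mid'): print(d)
E
```

```text
shift mm [ 2.2 -1.6 85.9] spin -0.3 yaw0 -15.47 q7 0.42 t 4.1 f [-0.6  1.1 -1.7] w 0.0854
0.1734
{'extent': [260.3, 142.4, 40.5, 143.3], 'p': 0.71}
```

View pics/w2.png

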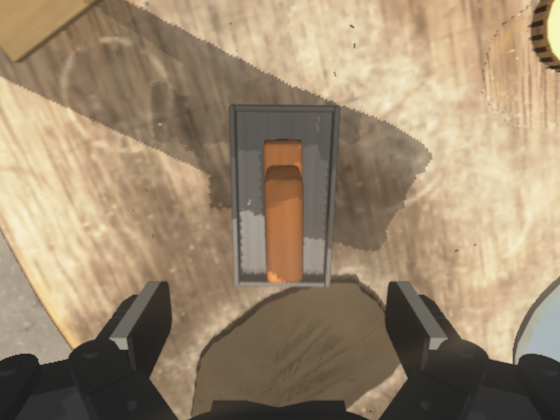

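>>> move_arm([
  [0.002, -0.001, 0.015, 0.3],
  [0.002, -0.001, 0.035, 0.3],
  [0.002, -0.001, 0.055, 0.3],
  [0.002, -0.001, 0.072, 0.3],
  [0.002, -0.001, 0.083, 0.3],
  [0.002, -0.001, 0.086, 0.3],
  [0.002, -0.001, 0.086, 0.3],
  [0.002, -0.001, 0.086, 0.3],
])

```text
time_s: 4.95
position: [0.4444, -0.3024, 0.2196]
ee_rot: [0.0, 0.991, -0.137, 0.001]
contact_force: [-0.3, 0.6, 0.6]
width: 0.0853
```

>>> move_arm([
  [0, 0, 0, 0],
  [0, 0, 0, 0],
  [0, 0, 0, 0],
  [0, 0, 0, 0],
  [0, 0, 0, 0],
  [0, 0, 0, 0],
  [0, 0, 0, 0],
  [0, 0, 0, 0],
], jaw=0.015, force=50)

```text
time_s: 5.75
position: [0.4439, -0.3022, 0.2189]
ee_rot: [-0.0, 0.991, -0.137, 0.0]
contact_force: [-0.6, -0.5, 1.9]
width: 0.0212
```

```bash
python3 - <<'E'
from h import *
save('wrist','w3'); save('scene','s3')
b=cv2.imread('pics/s3.png'); cv2.imwrite('pics/s3a.png',cv2.resize(b[200:310,290:400],(600,600),interpolation=cv2.INTER_CUBIC))
go(.442,-.301,.215,-15.2)
E
```

```text
shift mm [-2.1 -0.6  3.9] spin -0.5 yaw0 -15.73 q7 0.5 t 5.85 f [-1.5 -0.1  3.1] w 0.0214
```

View pics/s3a.png

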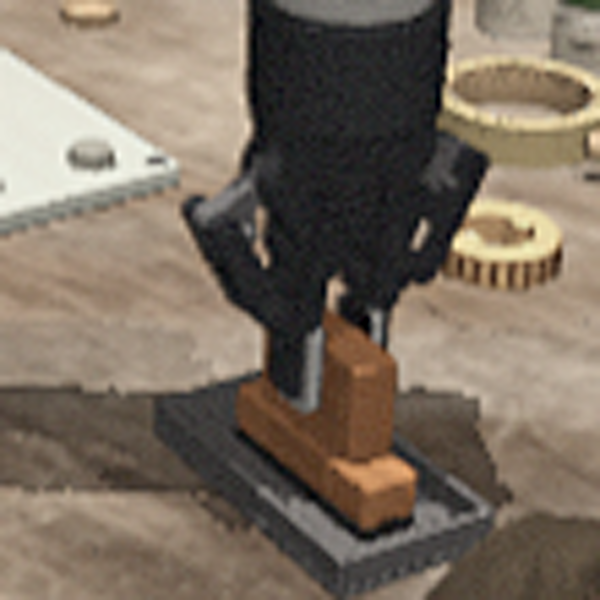

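>>> move_arm([
  [0, 0, -0.01, 0],
  [0, 0, -0.03, 0],
  [0, 0, -0.06, 0],
  [0, 0, -0.09, 0],
  [0, 0, -0.11, 0],
  [0, -0.01, -0.115, 0],
  [0, -0.03, -0.115, 0],
  [0, -0.06, -0.115, 0],
])

```text
time_s: 6.65
position: [0.4595, -0.2442, 0.3331]
ee_rot: [0.0, 0.99, -0.138, -0.0]
contact_force: [0.9, 0.8, -1.8]
width: 0.0213
```

```bash
python3 - <<'E'
from h import *
go(.4677,-.0138,.33,-13.4)
E
```

```text
shift mm [ -55.2 -223.9    3.1] spin -2.5 yaw0 -15.89 q7 0.24 t 6.65 f [ 0.9  0.8 -1.8] w 0.0213
```

>>> move_arm([
  [-0.005, -0.02, 0, -0.5],
  [-0.015, -0.06, 0, -1],
  [-0.027, -0.11, 0, -1.5],
  [-0.04, -0.16, 0, -2],
  [-0.05, -0.2, 0, -2.5],
  [-0.055, -0.22, 0.003, -2.5],
  [-0.055, -0.224, 0.003, -2.5],
  [-0.055, -0.224, 0.003, -2.5],
])

```text
time_s: 7.45
position: [0.4675, -0.013, 0.3299]
ee_rot: [0.0, 0.993, -0.114, -0.001]
contact_force: [0.4, -1.4, -2.3]
width: 0.0216
```

```bash
python3 - <<'E'
from h import *
cm=camera_model('wrist')
save('wrist','w4'); save('scene','s4')
go(.4677,-.0138,.2315,-13.4)
for d in finder.recognise('wrist','scrap_0_mid'):
    l,t,w,h=d['extent']; print(round(d['p'],2),np.round(d['extent']),np.round(px2w(cm,l+w/2,t+h/2,.02),3))
E
```

```text
shift mm [-0.2 -1.2 98.9] spin 0.1 yaw0 -13.32 q7 -0.27 t 7.55 f [ 0.4 -0.2 -2.8] w 0.0215
0.82 [364.   2.  47.  20.] [0.566 0.095 0.02 ]
```

View pics/w4.png

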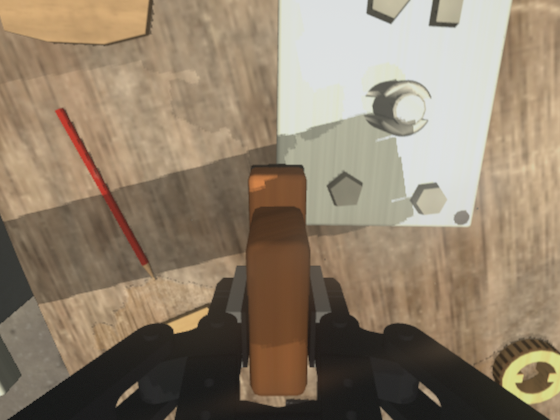

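```bash
python3 - <<'E'
from h import *
cm=camera_model('wrist')
f=lambda u,v,z:px2w(cm,u,v,z).round(4)
for n,u,v,z in [('L',279,10,.014),('L',278,150,.014),('B',325,224,.014),('BR',470,227,.014),('R',509,15,.014),('core',409,107,.068),('s4',346,188,.023),('s3',429,198,.023),('s2',388,5,.023),('s1',447,10,.023)]: print(n,f(u,v,z))
E
python3 -c "
import cv2
b=cv2.imread('pics/s4.png'); cv2.imwrite('pics/s4a.png',cv2.resize(b[120:300,200:400],(660,600),interpolation=cv2.INTER_CUBIC))
b=cv2.imread('pics/w4.png'); cv2.imwrite('pics/w4a.png',cv2.resize(b[60:240,270:520],(800,576),interpolation=cv2.INTER_CUBIC))"
```

```text
L [0.4975 0.1118 0.014 ]
L [0.4748 0.019  0.014 ]
B [ 0.4981 -0.0483  0.014 ]
BR [ 0.6125 -0.0781  0.014 ]
R [0.6502 0.0724 0.014 ]
core [0.5588 0.034  0.068 ]
s4 [ 0.5189 -0.0198  0.023 ]
s3 [ 0.5796 -0.0423  0.023 ]
s2 [0.5677 0.0965 0.023 ]
s1 [0.6053 0.0845 0.023 ]
```

View pics/s4a.png

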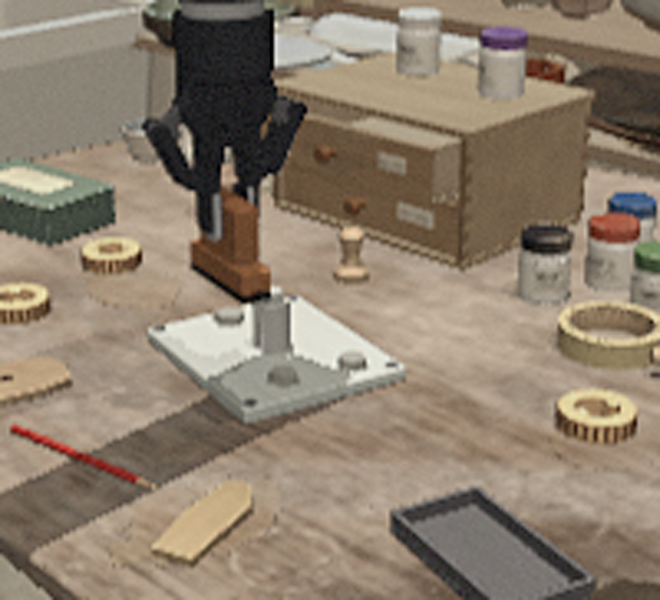

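View pics/w4a.png

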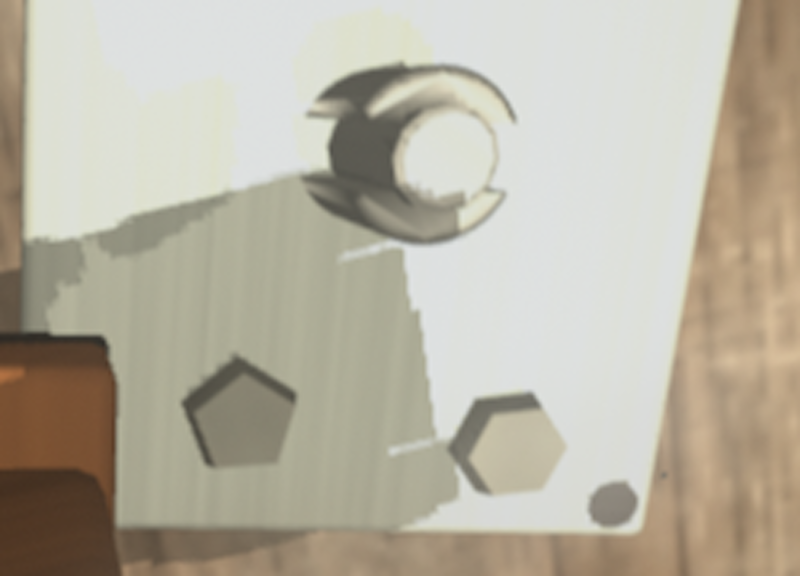

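>>> move_arm([
  [0, 0, 0.01, 0],
  [0, 0, 0.03, 0],
  [0, 0, 0.055, 0],
  [0, 0, 0.075, 0],
  [0, 0, 0.088, 0],
  [0, 0, 0.093, 0],
  [0, 0, 0.095, 0],
  [0, 0, 0.095, 0],
])

```text
time_s: 8.4
position: [0.4683, -0.014, 0.2361]
ee_rot: [-0.0, 0.993, -0.115, 0.0]
contact_force: [-0.1, -0.1, -1.8]
width: 0.0213
```

```bash
python3 - <<'E'
from h import *
save('scene','s5')
go(.4677,-.0138,.2315,-13.4)
b=cv2.imread('pics/s5.png'); cv2.imwrite('pics/s5a.png',cv2.resize(b[170:270,220:340],(720,600),interpolation=cv2.INTER_CUBIC))
E
```

```text
shift mm [-0.7  0.1  4.9] spin 0.2 yaw0 -13.23 q7 -0.2 t 8.45 f [ 0.5 -0.8 -1.6] w 0.0213
```

View pics/s5a.png

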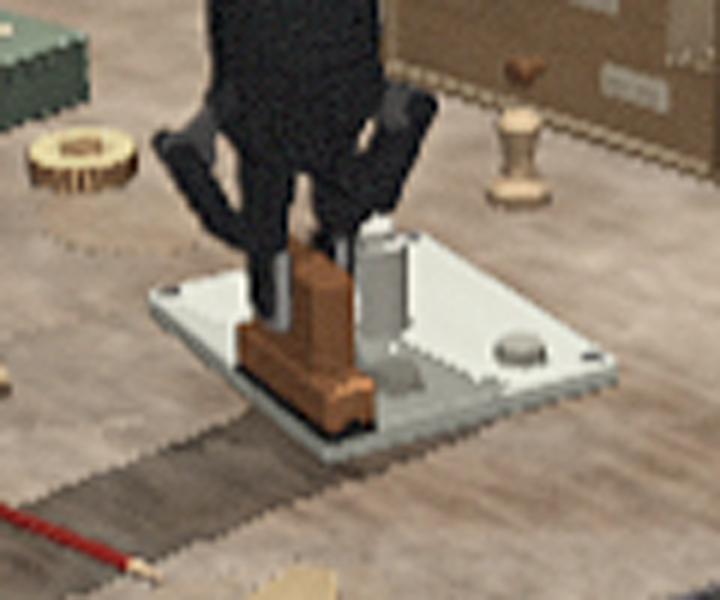

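>>> move_arm([
  [0, 0, 0.003, 0],
  [0.002, 0, 0.004, 0],
  [0.012, 0, 0.004, 0],
  [0.025, 0, 0.004, 0],
  [0.04, 0, 0.004, 0],
  [0.055, 0, 0.004, 0],
  [0.07, 0, 0.004, 0],
  [0.085, 0, 0.004, 0],
])

```text
time_s: 9.25
position: [0.5522, -0.0336, 0.2317]
ee_rot: [0.0, 0.993, -0.115, 0.0]
contact_force: [-1.3, 0.2, -1.2]
width: 0.0213
```

```bash
python3 - <<'E'
from h import *
save('scene','s6')
go(.64,-.055,.2315,-13.4)
b=cv2.imread('pics/s6.png'); cv2.imwrite('pics/s6a.png',cv2.resize(b[170:270,220:340],(720,600),interpolation=cv2.INTER_CUBIC))
E
```

```text
shift mm [88.2  0.8  1. ] spin 0.2 yaw0 -13.22 q7 -0.06 t 9.3 f [ 3.6 -1.1 -1.9] w 0.0211
```

View pics/s6a.png

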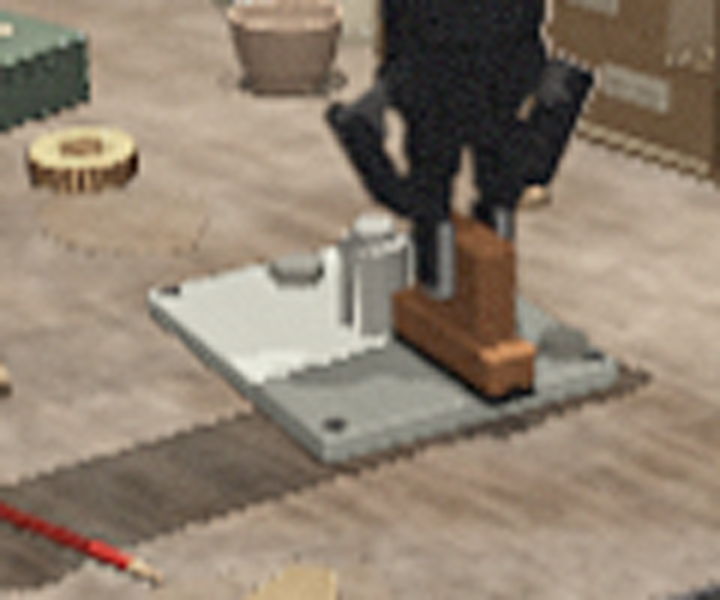

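>>> move_arm([
  [0.012, 0, 0, 0],
  [0.025, 0, 0, 0],
  [0.038, 0, 0, 0],
  [0.051, 0, 0, 0],
  [0.064, 0, 0, 0],
  [0.077, 0, 0, 0],
  [0.088, 0, 0, 0],
  [0.095, 0, 0, 0],
])

```text
time_s: 10.1
position: [0.6441, -0.0552, 0.2315]
ee_rot: [0.0, 0.993, -0.115, 0.0]
contact_force: [-0.5, -0.5, -1.7]
width: 0.0212
```

```bash
python3 - <<'E'
from h import *
save('scene','s7');save('top','t7')
go(.513,.111,.33,-13.4)
b=cv2.imread('pics/s7.png'); cv2.imwrite('pics/s7a.png',cv2.resize(b[170:270,220:340],(720,600),interpolation=cv2.INTER_CUBIC))
E
```

```text
shift mm [-165.4 -131.9  -98.5] spin 0.2 yaw0 -13.23 q7 0.02 t 10.2 f [ 0.4  0.2 -2.1] w 0.0214
```

View pics/s7a.png

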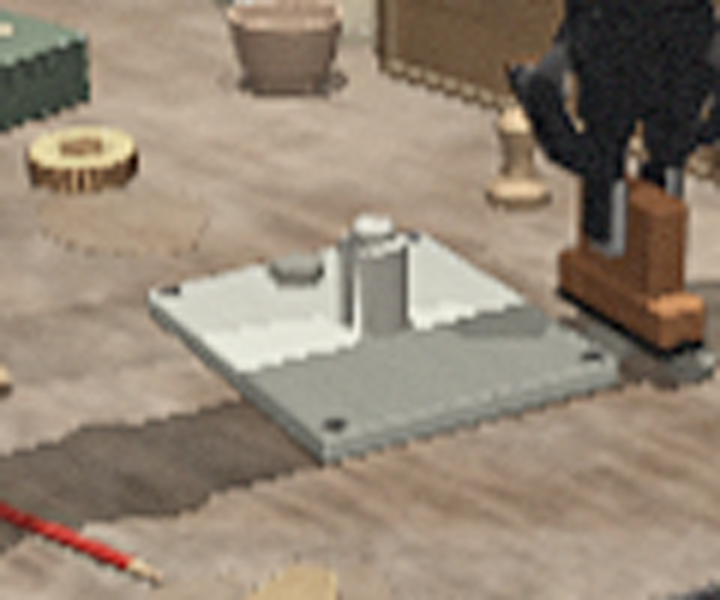

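>>> move_arm([
  [0, 0, -0.015, 0],
  [0, 0, -0.05, 0],
  [0, 0, -0.09, 0],
  [-0.02, -0.015, -0.1, 0],
  [-0.055, -0.045, -0.1, 0],
  [-0.09, -0.072, -0.1, 0],
  [-0.125, -0.1, -0.1, 0],
  [-0.15, -0.12, -0.1, 0],
])

```text
time_s: 11.0
position: [0.5222, 0.0984, 0.3328]
ee_rot: [-0.001, 0.993, -0.114, -0.0]
contact_force: [0.3, 0.8, -2.8]
width: 0.021
```

```bash
python3 - <<'E'
from h import *
save('wrist','w8');save('scene','s8');save('top','t8')
go(.510,.112,.232,-13.4)
b=cv2.imread('pics/s8.png'); cv2.imwrite('pics/s8a.png',cv2.resize(b[170:270,220:340],(720,600),interpolation=cv2.INTER_CUBIC))
E
```

```text
shift mm [-15.7 -10.1 100.9] spin 0.5 yaw0 -12.94 q7 -0.4 t 11.15 f [ 0.1 -0.  -2.2] w 0.0211
```

View pics/s8a.png

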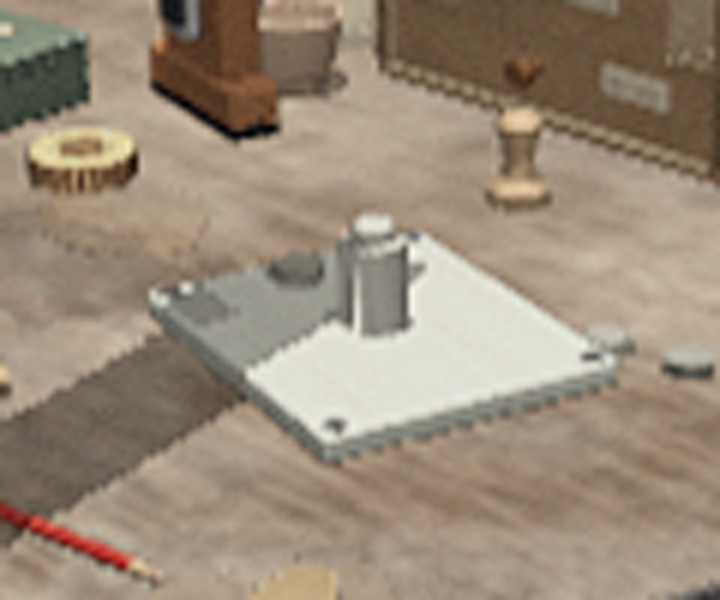

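View pics/w8.png

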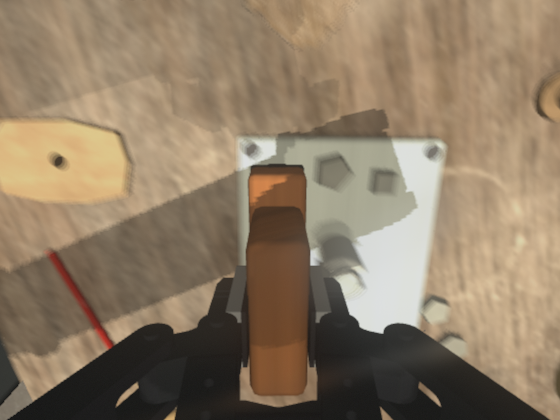

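>>> move_arm([
  [-0.008, -0.005, 0, 0.2],
  [-0.016, -0.01, 0.01, 0.5],
  [-0.016, -0.01, 0.03, 0.5],
  [-0.016, -0.01, 0.055, 0.5],
  [-0.016, -0.01, 0.075, 0.5],
  [-0.016, -0.01, 0.09, 0.5],
  [-0.016, -0.01, 0.096, 0.5],
  [-0.016, -0.01, 0.097, 0.5],
])

```text
time_s: 11.95
position: [0.5109, 0.1091, 0.2337]
ee_rot: [0.001, 0.993, -0.12, -0.001]
contact_force: [-0.2, 0.0, -2.0]
width: 0.0214
```

```bash
python3 - <<'E'
from h import *
save('wrist','w9')
go(.510,.112,.232,-13.4); go(.671,.074,.232)
E
```

```text
shift mm [-1.9 -2.4  2.4] spin -0.4 yaw0 -13.77 q7 -0.4 t 12.0 f [ 0.  -0.6 -2.2] w 0.0214
shift mm [163.6  -3.8   2.3] spin 0 yaw0 -13.77 q7 -0.4 t 12.0 f [ 0.  -0.6 -2.2] w 0.0214
```

View pics/w9.png

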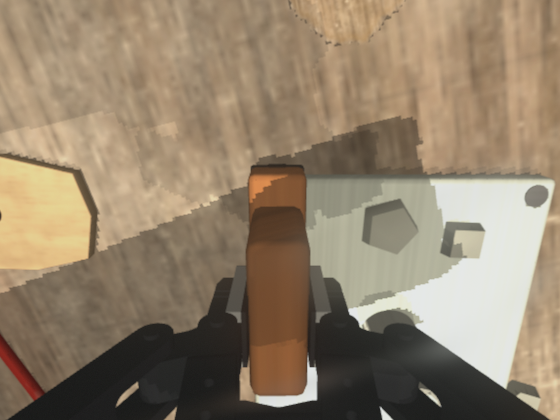

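>>> move_arm([
  [0.001, -0.001, 0.001, 0],
  [0.01, -0.002, 0.002, 0],
  [0.022, -0.002, 0.002, 0],
  [0.035, -0.002, 0.002, 0],
  [0.05, -0.002, 0.002, 0],
  [0.065, -0.002, 0.002, 0],
  [0.08, -0.002, 0.002, 0],
  [0.092, -0.003, 0.002, 0],
])

```text
time_s: 12.8
position: [0.6031, 0.0898, 0.2328]
ee_rot: [0.0, 0.993, -0.12, 0.0]
contact_force: [-0.7, 0.2, -0.3]
width: 0.0213
```

```bash
python3 - <<'E'
from h import *
go(.675,.073,.232,-13.4)
E
```

```text
shift mm [73.9 -0.8  0.9] spin -0.4 yaw0 -13.77 q7 -0.27 t 12.8 f [-0.7  0.2 -0.3] w 0.0213
```

>>> move_arm([
  [0.012, 0, 0.001, 0],
  [0.025, 0, 0.001, 0],
  [0.038, 0, 0.001, 0],
  [0.051, 0, 0.001, 0],
  [0.062, 0, 0.001, 0],
  [0.07, 0, 0.001, 0],
  [0.074, 0, 0.001, 0],
  [0.074, 0, 0.001, 0],
])

```text
time_s: 13.6
position: [0.6736, 0.0728, 0.2316]
ee_rot: [0.0, 0.993, -0.12, 0.0]
contact_force: [-0.1, -0.4, -1.6]
width: 0.0214
```

>>> move_arm([
  [0, 0, -0.02, 0],
  [0, 0, -0.06, 0],
  [0, 0, -0.1, 0],
  [-0.02, 0.03, -0.11, 0],
  [-0.05, 0.075, -0.11, 0],
  [-0.075, 0.12, -0.11, 0],
  [-0.1, 0.165, -0.11, 0],
  [-0.12, 0.195, -0.11, 0],
])

```text
time_s: 14.4
position: [0.508, -0.09, 0.3417]
ee_rot: [-0.0, 0.993, -0.12, -0.0]
contact_force: [-0.2, -0.8, -0.7]
width: 0.0213
```

```bash
python3 - <<'E'
from h import *
save('wrist','w10');save('scene','s10');save('top','t10')
go(.4425,-.3010,.33,-15.2)
b=cv2.imread('pics/s10.png'); cv2.imwrite('pics/s10a.png',cv2.resize(b[170:270,220:340],(720,600),interpolation=cv2.INTER_CUBIC))
b=cv2.imread('pics/t10.png'); cv2.imwrite('pics/t10a.png',cv2.resize(b[150:290,140:450],(800,361),interpolation=cv2.INTER_CUBIC))
E
```

```text
shift mm [-12.7 220.1  11.6] spin 1.2 yaw0 -14.02 q7 -0.07 t 14.55 f [ 1.5  1.1 -1.3] w 0.0213
```

View pics/s10a.png

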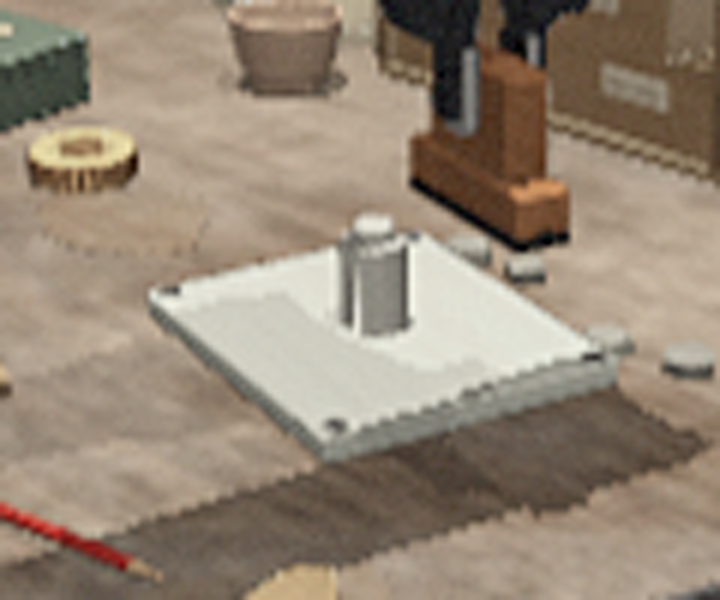

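View pics/t10a.png

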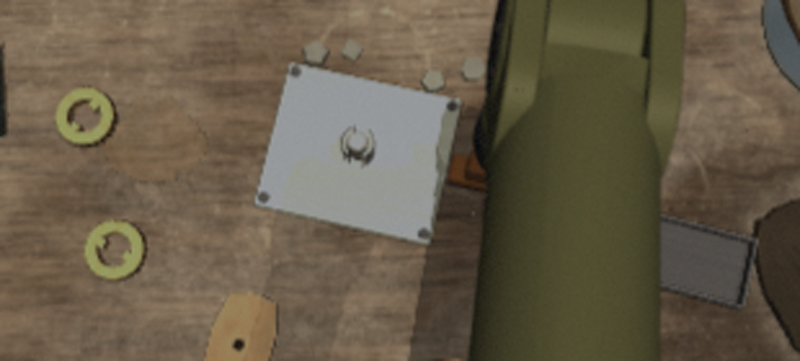

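>>> move_arm([
  [-0.001, 0.02, 0, 0],
  [-0.004, 0.06, 0, 0.5],
  [-0.007, 0.105, 0, 1],
  [-0.01, 0.15, 0, 1.2],
  [-0.012, 0.19, 0, 1.2],
  [-0.012, 0.212, 0, 1.2],
  [-0.012, 0.219, 0, 1.2],
  [-0.012, 0.219, 0, 1.2],
])

```text
time_s: 15.35
position: [0.4473, -0.2975, 0.3416]
ee_rot: [-0.0, 0.992, -0.13, -0.0]
contact_force: [-0.2, 0.4, -1.9]
width: 0.0214
```

```bash
python3 - <<'E'
from h import *
save('wrist','w11')
go(.444,-.3010,.220,-15.2)
E
```

```text
shift mm [ -2.5   5.6 121.5] spin 0.4 yaw0 -14.83 q7 0.38 t 15.4 f [ 0.3  0.4 -2.1] w 0.021
```

View pics/w11.png

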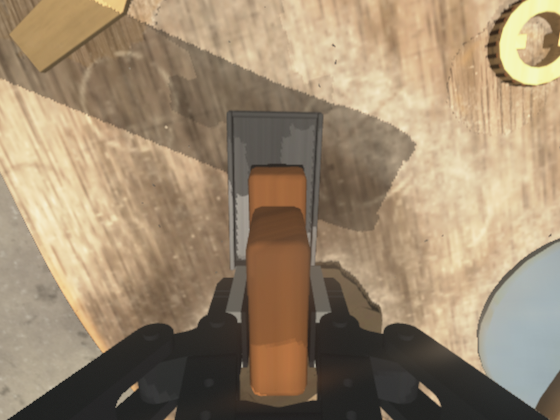

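>>> move_arm([
  [-0.001, 0.002, 0.015, 0.4],
  [-0.002, 0.004, 0.04, 0.4],
  [-0.002, 0.004, 0.065, 0.4],
  [-0.002, 0.004, 0.088, 0.4],
  [-0.002, 0.004, 0.105, 0.4],
  [-0.002, 0.004, 0.113, 0.4],
  [-0.002, 0.004, 0.117, 0.4],
  [-0.002, 0.004, 0.119, 0.4],
])

```text
time_s: 16.2
position: [0.4442, -0.3006, 0.2225]
ee_rot: [-0.0, 0.991, -0.133, 0.0]
contact_force: [0.3, 0.1, -1.1]
width: 0.0214
```

```bash
python3 - <<'E'
from h import *
go(.444,-.3010,.2185,-15.2)
E
```

```text
shift mm [-0.1  0.4  4. ] spin -0.1 yaw0 -15.27 q7 0.5 t 16.2 f [ 0.3  0.1 -1.1] w 0.0214
```

>>> move_arm([
  [0, 0, 0.001, 0],
  [0, 0, 0.002, 0],
  [0, 0, 0.003, 0],
  [0, 0, 0.0035, 0],
  [0, 0, 0.0035, 0],
  [0, 0, 0.0035, 0],
  [0, 0, 0.0035, 0],
  [0, 0, 0.0035, 0],
])

```text
time_s: 17.0
position: [0.4439, -0.3011, 0.2192]
ee_rot: [-0.0, 0.991, -0.133, 0.0]
contact_force: [-0.1, 0.6, -1.3]
width: 0.0208
```

```bash
python3 - <<'E'
from h import *
go(.444,-.3010,.2185,-15.2)
E
```

```text
shift mm [ 0.1 -0.2  0.7] spin -0.1 yaw0 -15.32 q7 0.5 t 17.0 f [-0.1  0.6 -1.3] w 0.0208
```

>>> move_arm([
  [0, 0, 0.0005, 0],
  [0, 0, 0.001, 0],
  [0, 0, 0.001, 0],
  [0, 0, 0.001, 0],
  [0, 0, 0.001, 0],
  [0, 0, 0.001, 0],
  [0, 0, 0.001, 0],
  [0, 0, 0.001, 0],
])

```text
time_s: 17.8
position: [0.4439, -0.3013, 0.2188]
ee_rot: [-0.0, 0.991, -0.133, 0.0]
contact_force: [-2.9, 1.3, 5.4]
width: 0.0214
```

```bash
python3 - <<'E'
from h import *
for i in range(1): go(.444,-.3010,.2185,-15.2)
E
```

```text
shift mm [ 0.1 -0.3  0.3] spin -0.1 yaw0 -15.33 q7 0.5 t 17.8 f [-2.9  1.3  5.4] w 0.0214
```

Touching down. Release and rise.

>>> move_arm([
  [0, 0, 0, 0],
  [0, 0, 0, 0],
  [0, 0, 0, 0],
  [0, 0, 0, 0],
  [0, 0, 0, 0],
  [0, 0, -0.01, 0],
  [0, 0, -0.04, 0],
  [0, 0, -0.08, 0],
], jaw=0.0854)

```text
time_s: 18.6
position: [0.4431, -0.3007, 0.2982]
ee_rot: [-0.0, 0.991, -0.134, -0.002]
contact_force: [0.9, 0.7, 0.4]
width: 0.0851
```

```bash
python3 - <<'E'
from h import *
save('wrist','w12')
go(.6592,-.2372,.33,-15)
E
```

```text
shift mm [ 189.1 -120.4  -22.9] spin -0.4 yaw0 -15.4 q7 0.42 t 18.65 f [ 4.6 -2.6  3.3] w 0.0853
```

View pics/w12.png

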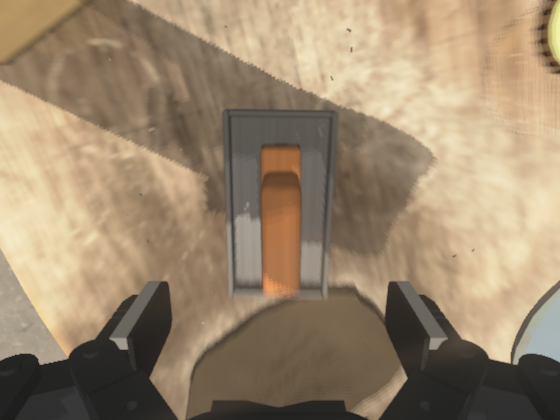

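```bash
python3 - <<'E'
from h import *
go(.559,.034,.33,-13.5)
E
```

```text
shift mm [  20.4 -355.2  -24.5] spin -1.9 yaw0 -15.4 q7 0.42 t 18.65 f [ 4.6 -2.6  3.3] w 0.0853
```

>>> move_arm([
  [0.001, -0.02, -0.024, -0.5],
  [0.003, -0.065, -0.024, -1],
  [0.006, -0.112, -0.024, -1.5],
  [0.009, -0.16, -0.024, -1.9],
  [0.012, -0.208, -0.024, -1.9],
  [0.015, -0.256, -0.024, -1.9],
  [0.018, -0.3, -0.024, -1.9],
  [0.02, -0.335, -0.024, -1.9],
])

```text
time_s: 19.45
position: [0.5522, 0.0197, 0.323]
ee_rot: [-0.001, 0.993, -0.116, 0.001]
contact_force: [-0.0, -0.4, -0.3]
width: 0.0854
```

>>> move_arm([
  [0.0, -0.013, 0, 0],
  [0.0, -0.019, 0, 0],
  [0.0, -0.02, 0, 0],
  [0.0, -0.02, 0, 0],
  [0.0, -0.02, 0, 0],
  [0.0, -0.02, 0, 0],
  [0.0, -0.02, 0, 0],
  [0.0, -0.02, 0, 0],
])

```text
time_s: 20.25
position: [0.5562, 0.0357, 0.3223]
ee_rot: [-0.0, 0.993, -0.117, 0.0]
contact_force: [-0.4, -0.6, -0.5]
width: 0.0855
```

```bash
python3 - <<'E'
from h import *
import pickle
p,R,s=pose(); cm=camera_model('wrist')
im=save('wrist','w13'); pickle.dump((p,R,cm),open('w13.pkl','wb'))
go(.559,.034,.33,-13.5)
cv2.imwrite('pics/w13a.png',cv2.resize(cv2.imread('pics/w13.png')[110:310,190:370],(720,800))[:,:])
E
```

```text
shift mm [ 3.1  1.2 -7.8] spin 0.1 yaw0 -13.45 q7 -0.25 t 20.3 f [-0.2  0.5  0.1] w 0.0853
```

View pics/w13.png

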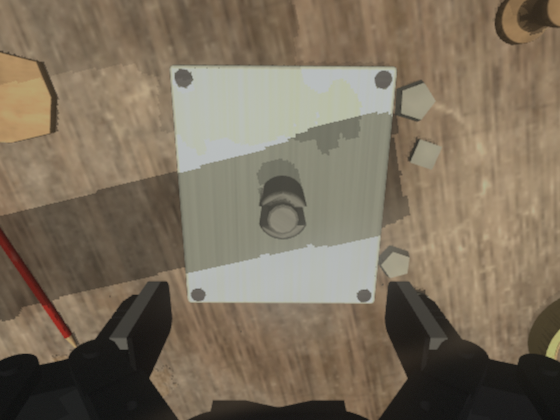

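```bash
python3 - <<'E'
import cv2
b=cv2.imread('pics/w13.png'); cv2.imwrite('pics/w13a.png',cv2.resize(b[160:250,230:335],(700,600),interpolation=cv2.INTER_CUBIC))
E
```

```text
(no output)
```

View pics/w13a.png

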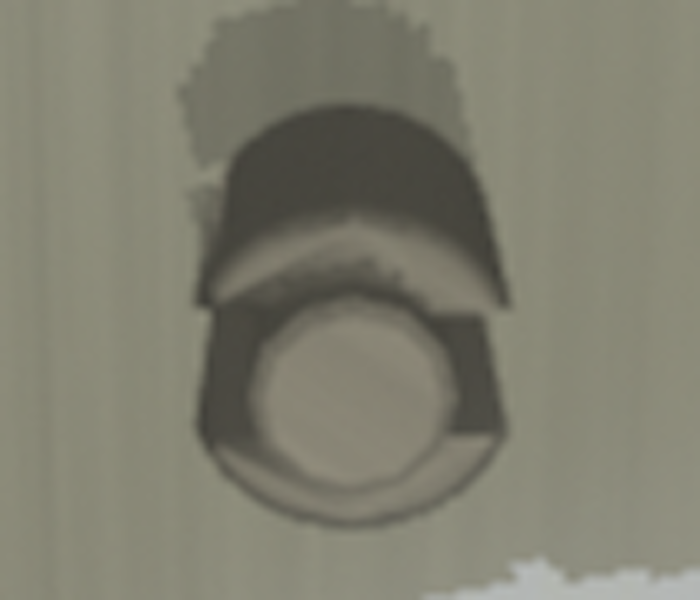

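```bash
cat > plate.py <<'E'
from h import *
import pickle
p,R,cm=pickle.load(open('w13.pkl','rb'))
f=lambda u,v,z:px2w(cm,u,v,z)
core=f(282.95,218.8,.068); sh=f(230+353.5*.15,160+369.5*.15,.058)
C=np.array([f(172,66,.014),f(396,67,.014),f(187.5,303,.014),f(374,303,.014)])
print('core',core.round(4),'sh',sh.round(4),'plate',C.mean(0).round(4))
T=lambda X:(R.T@(np.array(X)-p)*1000).round(1)
print('in tool',T(core),T(sh),T(C.mean(0)))
for a,b in((0,1),(2,3),(2,0),(3,1)):
    d=C[b]-C[a]; print(np.degrees(np.arctan2(d[1],d[0])).round(2),np.linalg.norm(d).round(4))
a=f(230+199*.15,160+369*.15,.058);b=f(230+508*.15,160+369.5*.15,.058);d=b-a;print(np.degrees(np.arctan2(d[1],d[0])),np.linalg.norm(d))
E
python3 plate.py
```

```text
core [0.5587 0.0365 0.068 ] sh [0.5586 0.0353 0.058 ] plate [0.5586 0.0357 0.014 ]
in tool [  2.2  -1.3 254.3] [ 2.400e+00 -2.000e-01  2.643e+02] [  2.3  -0.5 308.3]
-13.69 0.1552
-13.41 0.1583
75.51 0.1879
76.45 0.1871
-13.526496330110534 0.030550876483692563
```

```bash
python3 - <<'E'
from h import *
go(.659,-.237,.322,-13.5)
E
```

```text
shift mm [1.634e+02 2.415e+02 2.000e-01] spin 0.1 yaw0 -13.45 q7 -0.25 t 20.3 f [-0.2  0.5  0.1] w 0.0853
```

>>> move_arm([
  [0.01, 0.016, 0, 0],
  [0.035, 0.052, 0, 0],
  [0.062, 0.092, 0, 0],
  [0.09, 0.133, 0, 0],
  [0.118, 0.175, 0, 0],
  [0.143, 0.211, 0, 0],
  [0.158, 0.233, 0, 0],
  [0.163, 0.2415, 0, 0],
])

```text
time_s: 21.1
position: [0.6585, -0.2405, 0.3218]
ee_rot: [0.001, 0.993, -0.119, -0.0]
contact_force: [-0.7, -0.5, -0.1]
width: 0.0854
```

```bash
cat > ringv.py <<'E'
from h import *
import sys,pickle
# measure ring in wrist view near given centre
name=sys.argv[1]; 
p,R,s=pose(); cm=camera_model('wrist'); im=save('wrist',name); pickle.dump((p,R,cm),open(name+'.pkl','wb'))
hsv=cv2.cvtColor(im,cv2.COLOR_RGB2HSV)
for d in finder.recognise('wrist','ring_0_mid'):
    l,t,w,h=d['extent']; X=px2w(cm,l+w/2,t+h/2,.018); print(round(d['p'],2),np.round(d['extent']),X.round(4),'tool',(R.T@(X-p)*1000).round(1))
print('pose',p.round(4),'yaw',yaw().round(2),'t',s['time_s'])
E
python3 ringv.py w14
```

```text
pose [ 0.6585 -0.2405  0.3218] yaw -13.55 t 21.1
```

View pics/w14.png

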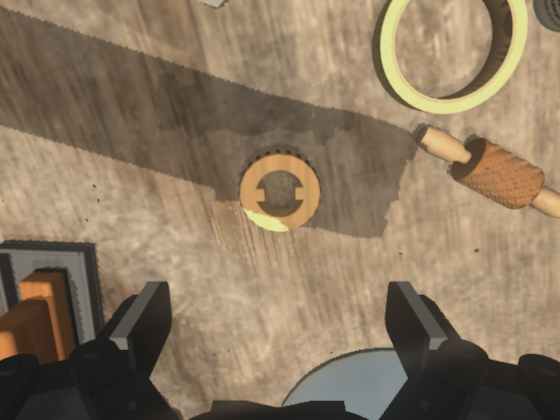

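```bash
python3 - <<'E'
from h import *
import pickle
p,R,cm=pickle.load(open('w14.pkl','rb'))
im=cv2.imread('pics/w14.png'); cv2.imwrite('pics/w14a.png',cv2.resize(im[145:240,230:330],(630,600),interpolation=cv2.INTER_CUBIC))
for uv in [(280.3,192.6),(258,194),(301,193)]:
    X=px2w(cm,*uv,.018); print(X.round(4),(R.T@(X-p)*1000).round(1))
E
```

```text
[ 0.6601 -0.2366  0.018 ] [  0.8  -5.  303.8]
[ 0.6435 -0.2337  0.018 ] [-16.1  -3.8 303.8]
[ 0.6753 -0.2406  0.018 ] [ 16.4  -4.7 303.8]
```

View pics/w14a.png

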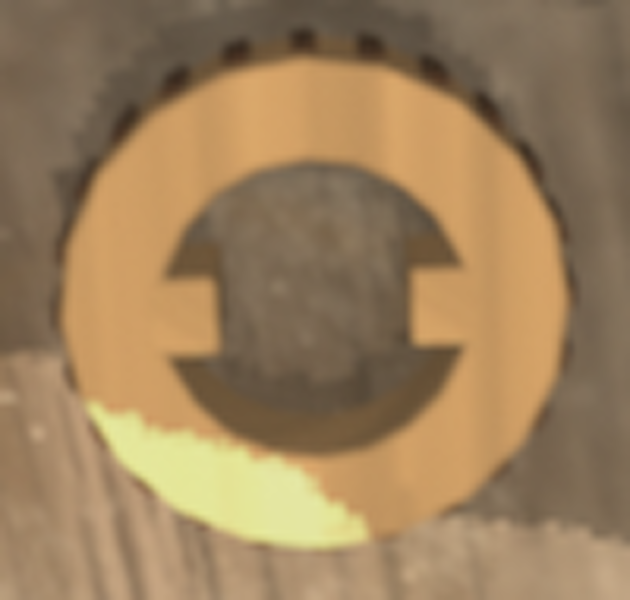

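>>> move_arm([
  [0.001, -0.004, 0.01, -8],
  [0.001, -0.005, 0.03, -16],
  [0.001, -0.005, 0.05, -24],
  [0.001, -0.005, 0.06, -32],
  [0.001, -0.005, 0.06, -40],
  [0.001, -0.005, 0.06, -48],
  [0.001, -0.005, 0.06, -56],
  [0.001, -0.005, 0.06, -64],
])

```text
time_s: 22.0
position: [0.6612, -0.2287, 0.2625]
ee_rot: [-0.001, 0.902, 0.431, 0.0]
contact_force: [0.5, 0.3, 0.2]
width: 0.0853
```

```bash
python3 - <<'E'
from h import *
go(.660,-.2366,.177,76.5)
E
```

```text
shift mm [-7.1  4.1 85.5] spin -25.4 yaw0 51.11 q7 1.33 t 22.0 f [0.5 0.3 0.2] w 0.0853
```

>>> move_arm([
  [-0.007, 0.004, 0, -8],
  [-0.007, 0.004, 0.02, -16],
  [-0.007, 0.004, 0.035, -24],
  [-0.007, 0.004, 0.045, -25.4],
  [-0.007, 0.004, 0.045, -25.4],
  [-0.007, 0.004, 0.045, -25.4],
  [-0.007, 0.004, 0.045, -25.4],
  [-0.007, 0.004, 0.045, -25.4],
])

```text
time_s: 22.8
position: [0.6599, -0.2399, 0.2183]
ee_rot: [0.001, 0.788, 0.615, 0.0]
contact_force: [-1.3, 0.2, -0.1]
width: 0.0855
```

```bash
python3 - <<'E'
from h import *
go(.660,-.2366,.177,76.5)
save('scene','s15')
b=cv2.imread('pics/s15.png'); cv2.imwrite('pics/s15a.png',cv2.resize(b[170:270,320:440],(720,600),interpolation=cv2.INTER_CUBIC))
E
```

```text
shift mm [ 3.2 -0.8 41.3] spin -0.6 yaw0 75.94 q7 1.76 t 22.8 f [-1.3  0.2 -0.1] w 0.0855
```

View pics/s15a.png

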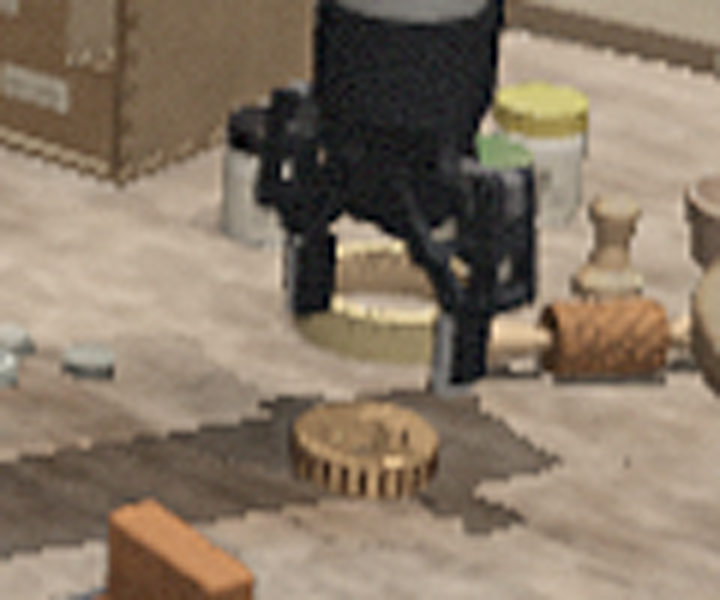

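>>> move_arm([
  [0.003, -0.001, 0.01, -0.6],
  [0.003, -0.001, 0.022, -0.6],
  [0.003, -0.001, 0.032, -0.6],
  [0.003, -0.001, 0.038, -0.6],
  [0.003, -0.001, 0.041, -0.6],
  [0.003, -0.001, 0.041, -0.6],
  [0.003, -0.001, 0.041, -0.6],
  [0.003, -0.001, 0.041, -0.6],
])

```text
time_s: 23.65
position: [0.6596, -0.237, 0.1768]
ee_rot: [0.0, 0.785, 0.62, 0.0]
contact_force: [-0.5, -0.1, 0.0]
width: 0.0853
```

```bash
python3 - <<'E'
from h import *
go(.660,-.2366,.177,76.5)
save('scene','s16');save('wrist','w16')
b=cv2.imread('pics/s16.png'); cv2.imwrite('pics/s16a.png',cv2.resize(b[170:270,320:440],(720,600),interpolation=cv2.INTER_CUBIC))
E
```

```text
shift mm [ 0.5  0.3 -0.2] spin 0.1 yaw0 76.57 q7 1.77 t 23.65 f [-0.5 -0.1  0. ] w 0.0853
```

View pics/s16a.png

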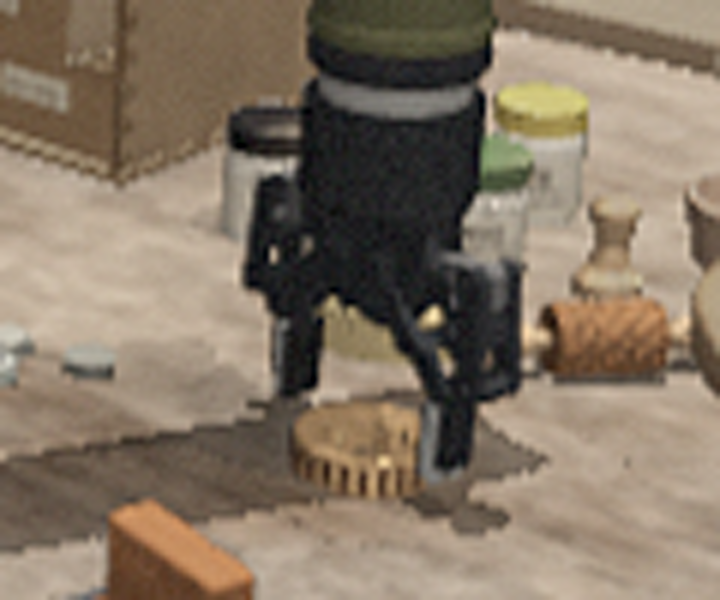

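View pics/w16.png

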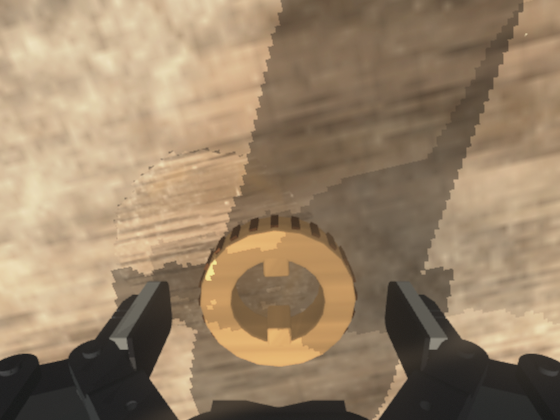

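>>> move_arm([
  [0, 0, 0.002, 0],
  [0, 0, 0.003, 0],
  [0, 0, 0.003, 0],
  [0, 0, 0.003, 0],
  [0, 0, 0.003, 0],
  [0, 0, 0.003, 0],
  [0, 0, 0.003, 0],
  [0, 0, 0.003, 0],
], jaw=0.05, force=20)

```text
time_s: 24.55
position: [0.6593, -0.2369, 0.1739]
ee_rot: [0.0, 0.785, 0.62, 0.0]
contact_force: [-1.8, -0.4, 5.6]
width: 0.062
```

```bash
python3 - <<'E'
from h import *
go(.660,-.2366,.174,76.5)
save('scene','s17');save('wrist','w17')
b=cv2.imread('pics/s17.png'); cv2.imwrite('pics/s17a.png',cv2.resize(b[170:270,320:440],(720,600),interpolation=cv2.INTER_CUBIC))
E
```

```text
shift mm [ 0.4  0.6 -0.1] spin 0.1 yaw0 76.57 q7 1.77 t 24.55 f [-1.8 -0.4  5.6] w 0.062
```

View pics/s17a.png

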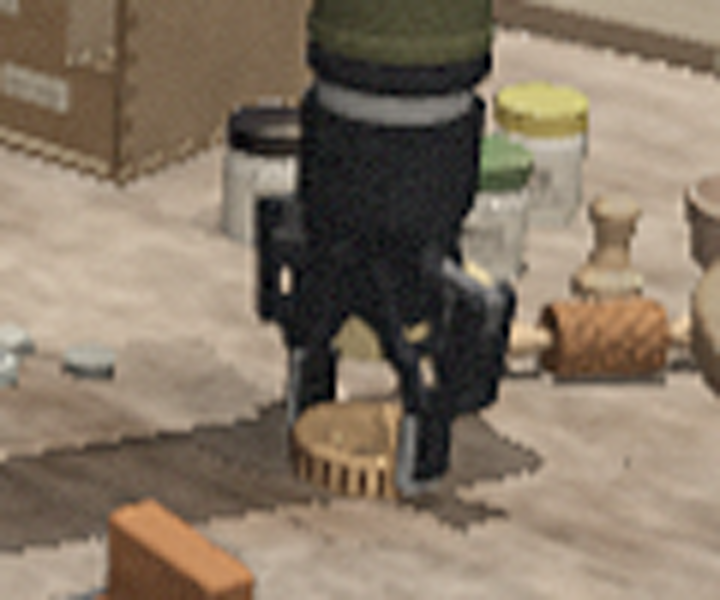

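View pics/w17.png

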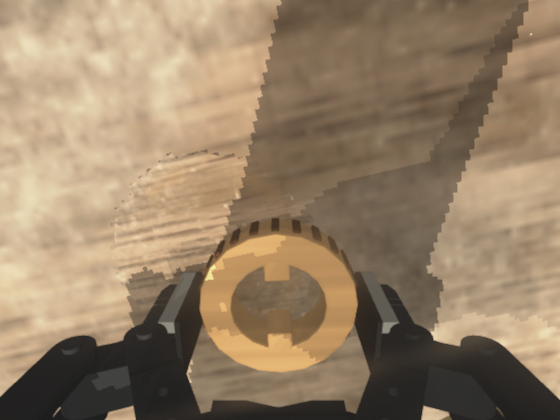

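>>> move_arm([
  [0, 0, 0, 0],
  [0, 0, 0, 0],
  [0, 0, 0, 0],
  [0, 0, -0.001, 8],
  [0, 0, -0.001, 16],
  [0, 0, -0.001, 24],
  [0, 0, -0.001, 32],
  [0, 0, -0.001, 40],
], jaw=0.0854)

```text
time_s: 25.45
position: [0.6593, -0.2366, 0.1739]
ee_rot: [-0.0, 0.95, 0.311, -0.0]
contact_force: [0.1, -0.4, -0.9]
width: 0.0855
```

>>> move_arm([
  [0, 0, 0, 8],
  [0, 0, 0, 16],
  [0, 0, 0, 24],
  [0, 0, 0, 32],
  [0, 0, 0, 40],
  [0, 0, 0, 48],
  [0, 0, 0, 50],
  [0, 0, 0, 50],
])

```text
time_s: 26.25
position: [0.6594, -0.2365, 0.1738]
ee_rot: [0.0, 0.993, -0.117, -0.0]
contact_force: [0.1, -0.4, -0.1]
width: 0.0854
```

```bash
python3 - <<'E'
from h import *
go(.6593,-.2369,.174,-13.5)
save('wrist','w18')
E
```

```text
shift mm [ 0.   0.4 -0.2] spin 0.1 yaw0 -13.4 q7 0.36 t 26.25 f [ 0.1 -0.4 -0.1] w 0.0854
```

View pics/w18.png

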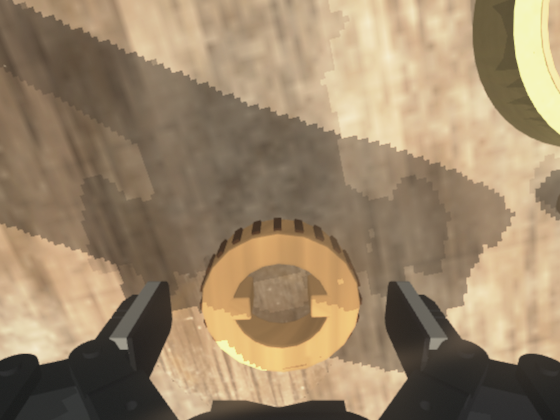

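>>> move_arm([
  [0, 0, 0, 0],
  [0, 0, 0, 0],
  [0, 0, 0, 0],
  [0, 0, 0, 0],
  [0, 0, 0, 0],
  [0, 0, 0, 0],
  [0, 0, 0, 0],
  [0, 0, 0, 0],
], jaw=0.05, force=40)

```text
time_s: 27.1
position: [0.6595, -0.237, 0.1747]
ee_rot: [0.0, 0.993, -0.117, 0.0]
contact_force: [0.7, -0.2, 5.2]
width: 0.0592
```

```bash
cat > rect.py <<'E'
from h import *
import pickle,sys
# rectify wrist view to tool-aligned plan view at world height z: 5 px/mm, centre = TCP
def rect(name,z,half=50,s=6,out=None):
    p,R,cm=pickle.load(open(name+'.pkl','rb')); im=cv2.imread(f'pics/{name}.png')
    src=[];dst=[]
    for tx,ty in((-1,-1),(1,-1),(1,1),(-1,1)):
        X=p+R@np.array([tx*half/1000,ty*half/1000,0]); X[2]=z
        src.append(w2px(cm,X)); dst.append([(tx+1)*half*s,(ty+1)*half*s])
    H=cv2.getPerspectiveTransform(np.float32(src),np.float32(dst))
    o=cv2.warpPerspective(im,H,(2*half*s,2*half*s),flags=cv2.INTER_CUBIC)
    for k in range(-half,half+1,10):
        c=int((k+half)*s); cv2.line(o,(c,0),(c,6 if k else 12),(0,0,255),1); cv2.line(o,(0,c),(6 if k else 12,c),(0,0,255),1)
    c=half*s; cv2.line(o,(c-8,c),(c+8,c),(0,0,255),1);cv2.line(o,(c,c-8),(c,c+8),(0,0,255),1)
    cv2.imwrite(f'pics/{out or name+"r"}.png',o)
E
python3 - <<'E'
from rect import *
p,R,s=pose(); cm=camera_model('wrist'); save('wrist','w19'); pickle.dump((p,R,cm),open('w19.pkl','wb'))
go(.6593,-.2369,.174,-13.5)
rect('w19',.018)
E
```

```text
shift mm [-0.2 -0.   0.7] spin 0.1 yaw0 -13.42 q7 0.36 t 27.15 f [ 0.6 -0.9  5.1] w 0.0592
```

View pics/w19r.png

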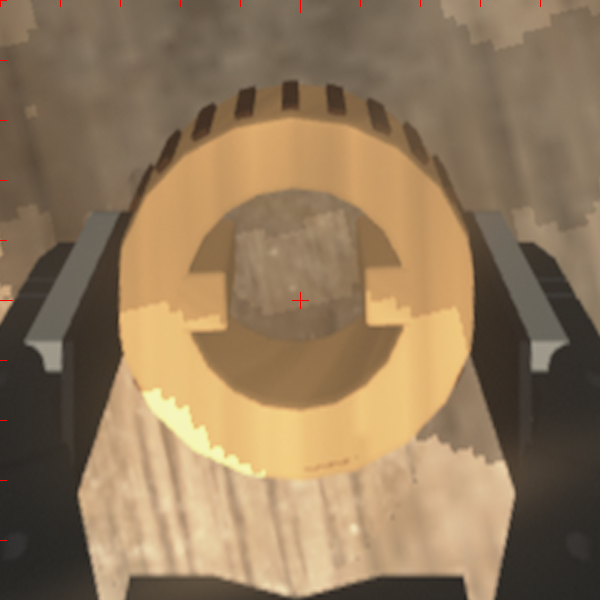

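>>> move_arm([
  [0, 0, -0.01, 0],
  [0, 0, -0.03, 0],
  [0, 0, -0.06, 0],
  [0, 0, -0.09, 0],
  [0, 0, -0.105, 0],
  [0, 0, -0.105, 0],
  [0, 0, -0.105, 0],
  [0, 0, -0.105, 0],
])

```text
time_s: 27.95
position: [0.6587, -0.2363, 0.277]
ee_rot: [-0.0, 0.993, -0.117, -0.002]
contact_force: [-0.2, 0.4, -1.4]
width: 0.0598
```

```bash
python3 - <<'E'
from h import *
go(.5593,.0353,.275,-15.1)
E
```

```text
shift mm [-159.7 -241.1    2.6] spin 1.7 yaw0 -13.42 q7 0.32 t 27.95 f [-0.2  0.4 -1.4] w 0.0598
```

>>> move_arm([
  [-0.01, -0.015, 0, 0.2],
  [-0.03, -0.045, 0, 0.5],
  [-0.055, -0.083, 0, 0.9],
  [-0.08, -0.121, 0, 1.3],
  [-0.107, -0.161, 0, 1.7],
  [-0.132, -0.199, 0, 1.7],
  [-0.15, -0.226, 0, 1.7],
  [-0.158, -0.238, 0, 1.7],
])

```text
time_s: 28.75
position: [0.5591, 0.0359, 0.2775]
ee_rot: [-0.0, 0.992, -0.129, -0.002]
contact_force: [0.2, -0.7, -0.3]
width: 0.0592
```

>>> move_arm([
  [-0.001, -0.002, 0, 0],
  [-0.002, -0.003, 0, 0],
  [-0.002, -0.003, 0, 0],
  [-0.002, -0.003, 0, 0],
  [-0.002, -0.003, 0, 0],
  [-0.002, -0.003, 0, 0],
  [-0.002, -0.003, 0, 0],
  [-0.002, -0.003, 0, 0],
])

```text
time_s: 29.55
position: [0.5598, 0.0347, 0.2793]
ee_rot: [-0.0, 0.991, -0.132, 0.0]
contact_force: [-0.5, -0.9, -1.0]
width: 0.0593
```

```bash
python3 - <<'E'
from rect import *
p,R,s=pose(); cm=camera_model('wrist'); save('wrist','w20'); pickle.dump((p,R,cm),open('w20.pkl','wb'))
go(.5593,.0353,.250,-15.1)
rect('w20',p[2]-.1747+.018)
E
```

```text
shift mm [-0.6 -0.4 29.3] spin -0.0 yaw0 -15.13 q7 -0.22 t 29.6 f [ 0.6  0.2 -0.8] w 0.0592
```

View pics/w20r.png

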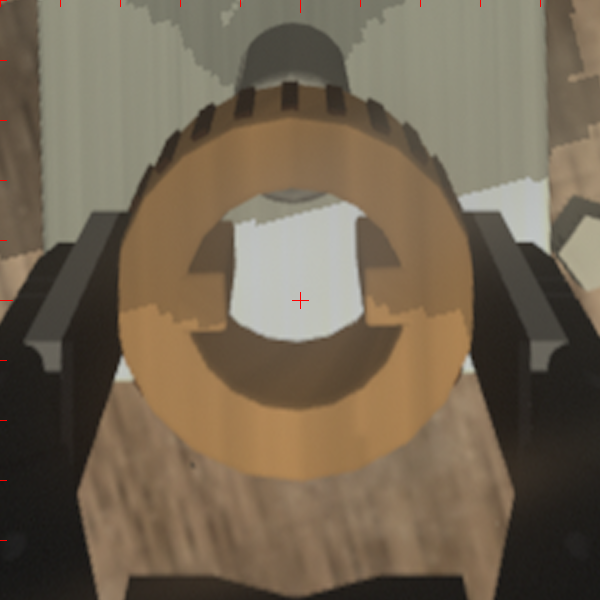

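>>> move_arm([
  [-0.0005, -0.0005, 0.006, 0],
  [-0.0005, -0.0005, 0.016, 0],
  [-0.0005, -0.0005, 0.025, 0],
  [-0.0005, -0.0005, 0.031, 0],
  [-0.0005, -0.0005, 0.034, 0],
  [-0.0005, -0.0005, 0.036, 0],
  [-0.0005, -0.0005, 0.036, 0],
  [-0.0005, -0.0005, 0.036, 0],
])

```text
time_s: 30.4
position: [0.5596, 0.0354, 0.2435]
ee_rot: [-0.0, 0.991, -0.132, 0.0]
contact_force: [0.2, 0.7, -0.4]
width: 0.0595
```

```bash
python3 - <<'E'
from rect import *
p,R,s=pose(); cm=camera_model('wrist'); save('wrist','w21'); pickle.dump((p,R,cm),open('w21.pkl','wb'))
go(.5593,.0353,.235,-15.1)
rect('w21',.068,half=40,s=7)
E
```

```text
shift mm [-0.2  0.1  8.6] spin -0.0 yaw0 -15.13 q7 -0.2 t 30.45 f [ 0.2 -0.3 -1.7] w 0.0596
```

View pics/w21r.png

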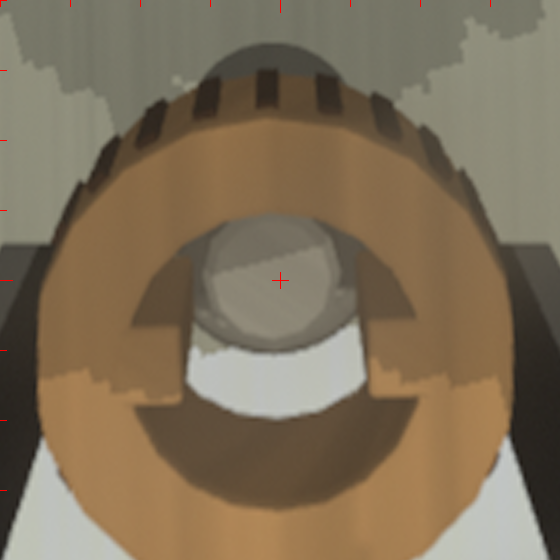

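>>> move_arm([
  [-0.0005, 0, 0.002, 0],
  [-0.0007, 0, 0.004, 0],
  [-0.0007, 0, 0.006, 0],
  [-0.0007, 0, 0.008, 0],
  [-0.0007, 0, 0.009, 0],
  [-0.0007, 0, 0.01, 0],
  [-0.0007, 0, 0.01, 0],
  [-0.0007, 0, 0.01, 0],
])

```text
time_s: 31.25
position: [0.5587, 0.0356, 0.2332]
ee_rot: [-0.0, 0.991, -0.132, 0.0]
contact_force: [0.3, 0.2, -0.9]
width: 0.0594
```

```bash
python3 - <<'E'
from rect import *
p,R,s=pose(); cm=camera_model('wrist'); save('wrist','w22'); pickle.dump((p,R,cm),open('w22.pkl','wb'))
go(.5593,.0353,.235,-15.1); print(s['wrist_torque'])
rect('w22',.068,half=40,s=7)
E
```

```text
shift mm [ 0.6  0.1 -1.7] spin -0.0 yaw0 -15.12 q7 -0.19 t 31.3 f [ 0.2 -1.  -1.2] w 0.0594
[ 0.01193563  0.03260817 -0.01124288]
```

View pics/w22r.png

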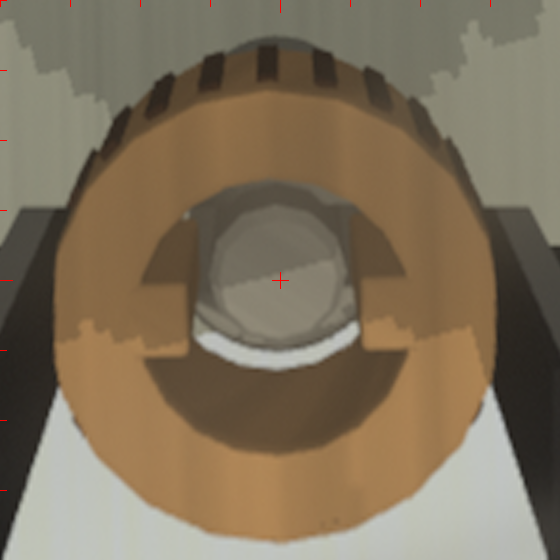

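>>> move_arm([
  [0, 0, 0.001, 0],
  [0, 0, 0.002, 0],
  [0, 0, 0.003, 0],
  [0, 0, 0.004, 0],
  [0, 0, 0.005, 0],
  [0, 0, 0.006, 0],
  [0, 0, 0.006, 0],
  [0, 0, 0.006, 0],
])

```text
time_s: 32.1
position: [0.5587, 0.0356, 0.2272]
ee_rot: [-0.0, 0.991, -0.132, 0.0]
contact_force: [1.2, -0.4, -0.3]
width: 0.0596
```

```bash
python3 - <<'E'
from rect import *
go(.5587,.0356,.1887,-15.1); p,R,s=pose(); print(s['wrist_torque'])
E
```

```text
shift mm [ 0.   0.  38.5] spin -0.0 yaw0 -15.12 q7 -0.18 t 32.1 f [ 1.2 -0.4 -0.3] w 0.0596
[0.03340138 0.00852419 0.00601049]
```

>>> move_arm([
  [0, 0, 0.003, 0],
  [0, 0, 0.007, 0],
  [0, 0, 0.012, 0],
  [0, 0, 0.017, 0],
  [0, 0, 0.022, 0],
  [0, 0, 0.026, 0],
  [0, 0, 0.028, 0],
  [0, 0, 0.028, 0],
])

```text
time_s: 32.9
position: [0.5586, 0.0356, 0.1988]
ee_rot: [0.0, 0.991, -0.132, -0.0]
contact_force: [0.2, 0.4, -0.9]
width: 0.0596
```

```bash
python3 - <<'E'
from rect import *
go(.5587,.0356,.1887,-15.1); p,R,s=pose(); print(s['wrist_torque'])
E
```

```text
shift mm [ 0.1 -0.1 10.1] spin -0.0 yaw0 -15.13 q7 -0.16 t 32.9 f [ 0.2  0.4 -0.9] w 0.0596
[ 0.00599412 -0.03747407  0.01837027]
```

>>> move_arm([
  [0, 0, 0.002, 0],
  [0, 0, 0.004, 0],
  [0, 0, 0.006, 0],
  [0, 0, 0.007, 0],
  [0, 0, 0.008, 0],
  [0, 0, 0.0085, 0],
  [0, 0, 0.0085, 0],
  [0, 0, 0.0085, 0],
])

```text
time_s: 33.7
position: [0.5588, 0.0356, 0.1908]
ee_rot: [-0.0, 0.991, -0.132, 0.0]
contact_force: [0.3, -0.5, -0.3]
width: 0.0595
```

```bash
python3 - <<'E'
from rect import *
go(.5587,.0356,.1887,-15.1); p,R,s=pose(); print(s['wrist_torque'])
E
```

```text
shift mm [-0.1  0.   2.1] spin -0.0 yaw0 -15.13 q7 -0.15 t 33.7 f [ 0.3 -0.5 -0.3] w 0.0595
[-0.00131941 -0.00538057  0.0350714 ]
```

>>> move_arm([
  [0, 0, 0.001, 0],
  [0, 0, 0.001, 0],
  [0, 0, 0.001, 0],
  [0, 0, 0.001, 0],
  [0, 0, 0, 0],
  [0, 0, -0.02, 0],
  [0, 0, -0.06, 0],
  [0, 0, -0.1, 0],
], jaw=0.0854)

```text
time_s: 34.5
position: [0.5583, 0.0355, 0.2913]
ee_rot: [0.001, 0.991, -0.132, -0.001]
contact_force: [0.1, 0.6, 0.4]
width: 0.0853
```

```bash
python3 - <<'E'
from rect import *
p,R,s=pose(); cm=camera_model('wrist'); save('wrist','w23'); pickle.dump((p,R,cm),open('w23.pkl','wb'))
save('top','t23'); cm=camera_model('top')
for d in finder.recognise('top','ring_0_mid'):
    l,t,w,h=d['extent']; print(round(d['p'],2),np.round(d['extent']),np.round(px2w(cm,l+w/2,t+h/2,.018),3))
E
```

```text
0.85 [162. 186.  26.  20.] [0.597 0.318 0.018]
```

View pics/w23.png

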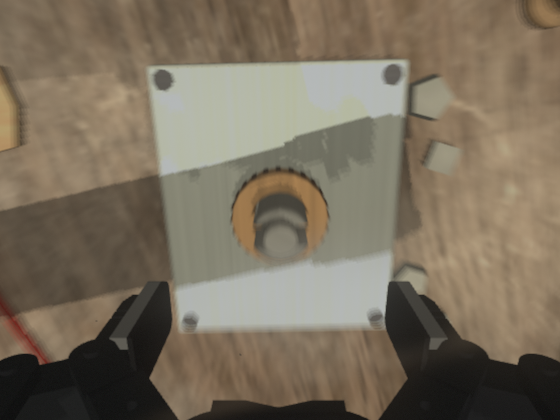

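View pics/t23.png

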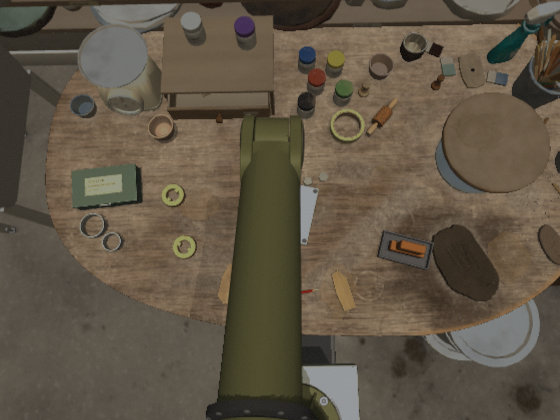

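```bash
python3 - <<'E'
from h import *
go(.598,.321,.322,-13.5)
E
```

```text
shift mm [ -37.6 -285.7  -27.4] spin -1.6 yaw0 -15.13 q7 -0.23 t 34.65 f [-0.9  0.3 -0.5] w 0.0853
```

>>> move_arm([
  [-0.002, -0.015, -0.01, 0],
  [-0.007, -0.055, -0.025, -0.5],
  [-0.013, -0.1, -0.027, -1],
  [-0.019, -0.147, -0.027, -1.5],
  [-0.026, -0.195, -0.027, -1.5],
  [-0.032, -0.24, -0.027, -1.5],
  [-0.036, -0.272, -0.027, -1.5],
  [-0.0375, -0.2855, -0.027, -1.5],
])

```text
time_s: 35.45
position: [0.5956, 0.3256, 0.3155]
ee_rot: [0.0, 0.993, -0.116, -0.001]
contact_force: [0.2, 0.6, 0.3]
width: 0.0854
```

```bash
python3 - <<'E'
from rect import *
p,R,s=pose(); cm=camera_model('wrist'); save('wrist','w24'); pickle.dump((p,R,cm),open('w24.pkl','wb'))
print(p,yaw()); rect('w24',.018,half=50,s=6)
E
```

```text
[0.5955918  0.32562812 0.3155064 ] -13.300905468381085
```

View pics/w24.png

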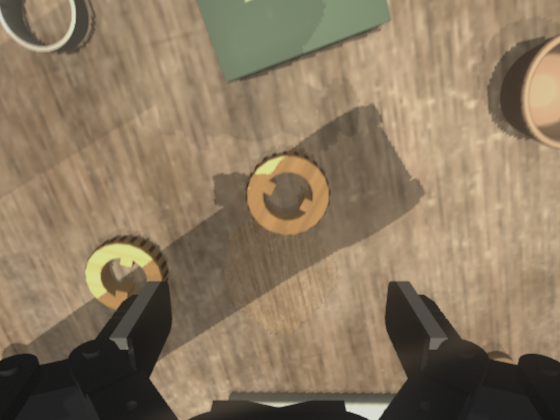

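View pics/w24r.png

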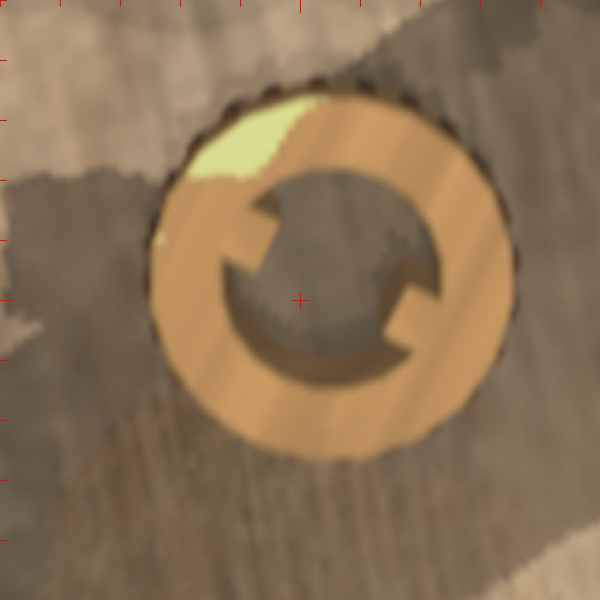

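>>> move_arm([
  [0.003, -0.002, 0.01, -8],
  [0.006, -0.0034, 0.03, -16],
  [0.006, -0.0034, 0.05, -24],
  [0.006, -0.0034, 0.07, -32],
  [0.006, -0.0034, 0.085, -40],
  [0.006, -0.0034, 0.09, -48],
  [0.006, -0.0034, 0.09, -56],
  [0.006, -0.0034, 0.09, -64],
])

```text
time_s: 36.3
position: [0.6039, 0.3196, 0.2268]
ee_rot: [0.001, 0.904, 0.427, -0.001]
contact_force: [0.7, 0.1, 0.5]
width: 0.0855
```

```bash
python3 - <<'E'
from h import *
go(.6022,.3275,.174,51)
E
```

```text
shift mm [ 5.2 -6.4 52.7] spin -0.5 yaw0 50.52 q7 0.47 t 36.3 f [0.7 0.1 0.5] w 0.0855
```

>>> move_arm([
  [0.003, -0.003, 0, -0.5],
  [0.005, -0.0064, 0, -0.5],
  [0.005, -0.0064, 0, -0.5],
  [0.005, -0.0064, 0, -0.5],
  [0.005, -0.0064, 0, -0.5],
  [0.005, -0.0064, 0, -0.5],
  [0.005, -0.0064, 0, -0.5],
  [0.005, -0.0064, 0, -0.5],
])

```text
time_s: 37.1
position: [0.6019, 0.3308, 0.2278]
ee_rot: [0.0, 0.903, 0.429, 0.0]
contact_force: [-0.1, 0.1, -0.3]
width: 0.0855
```

```bash
python3 - <<'E'
from rect import *
p,R,s=pose(); cm=camera_model('wrist'); save('wrist','w25'); pickle.dump((p,R,cm),open('w25.pkl','wb'))
go(.6022,.3275,.174,51); rect('w25',.018,half=50,s=6)
E
```

```text
shift mm [-2.4  2.3 53.8] spin -0.1 yaw0 50.87 q7 0.46 t 37.15 f [ 0.1 -0.9  0.7] w 0.0854
```

View pics/w25r.png

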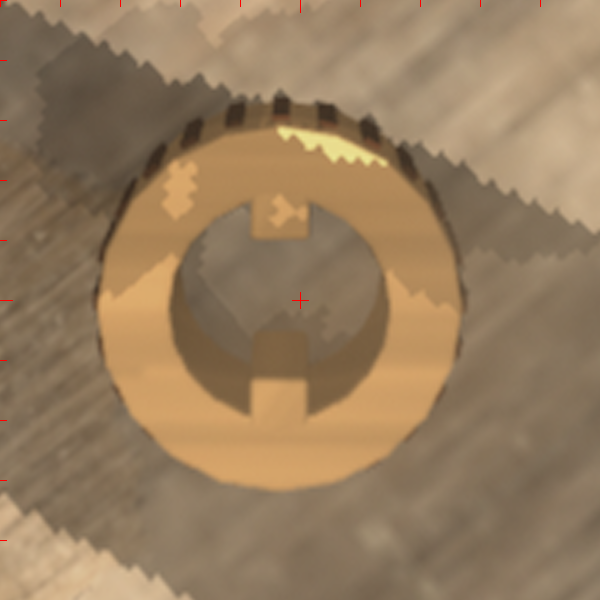

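>>> move_arm([
  [-0.001, 0.001, 0.01, 0],
  [-0.0027, 0.0018, 0.025, 0],
  [-0.0027, 0.0018, 0.04, 0],
  [-0.0027, 0.0018, 0.048, 0],
  [-0.0027, 0.0018, 0.052, 0],
  [-0.0027, 0.0018, 0.053, 0],
  [-0.0027, 0.0018, 0.053, 0],
  [-0.0027, 0.0018, 0.053, 0],
])

```text
time_s: 37.95
position: [0.6019, 0.3278, 0.1755]
ee_rot: [-0.0, 0.903, 0.43, 0.001]
contact_force: [0.2, -0.1, 0.3]
width: 0.0856
```

>>> move_arm([
  [0, 0, 0, 0],
  [0, 0, 0, 0],
  [0, 0, 0, 0],
  [0, 0, 0, 0],
  [0, 0, 0, 0],
  [0, 0, 0, 0],
  [0, 0, 0, 0],
  [0, 0, 0, 0],
], jaw=0.05, force=20)

```text
time_s: 38.75
position: [0.6018, 0.3276, 0.1757]
ee_rot: [-0.0, 0.903, 0.43, 0.0]
contact_force: [-2.9, -0.8, 6.4]
width: 0.0617
```

```bash
python3 - <<'E'
from rect import *
go(.6022,.3275,.174,51)
E
```

```text
shift mm [0.1 0.4 1.7] spin -0.1 yaw0 50.87 q7 0.47 t 38.75 f [-2.9 -0.8  6.4] w 0.0617
```

>>> move_arm([
  [0, 0, 0, 0],
  [0, 0, 0, 0],
  [0, 0, 0, 0],
  [0, 0, 0, 8],
  [0, 0, 0, 16],
  [0, 0, 0, 24],
  [0, 0, 0, 32],
  [0, 0, 0, 40],
], jaw=0.0854)

```text
time_s: 39.55
position: [0.6015, 0.3276, 0.1744]
ee_rot: [0.0, 0.996, 0.092, -0.0]
contact_force: [-1.0, 0.3, 1.0]
width: 0.0852
```

>>> move_arm([
  [0, 0, 0, 8],
  [0, 0, 0, 16],
  [0, 0, 0, 24],
  [0, 0, 0, 32],
  [0, 0, 0, 40],
  [0, 0, 0, 48],
  [0, 0, 0, 50],
  [0, 0, 0, 50],
])

```text
time_s: 40.35
position: [0.6014, 0.3278, 0.1744]
ee_rot: [0.0, 0.942, -0.335, 0.0]
contact_force: [-0.2, -0.2, -0.5]
width: 0.0854
```

```bash
python3 - <<'E'
from rect import *
go(.6018,.3276,.175,-39)
E
```

```text
shift mm [ 0.4 -0.1 -0.6] spin -0.1 yaw0 -39.1 q7 -0.94 t 40.35 f [-0.2 -0.2 -0.5] w 0.0854
```

>>> move_arm([
  [0.0004, 0, -0.0005, 0],
  [0.0004, 0, -0.0005, 0],
  [0.0004, 0, -0.0005, 0],
  [0.0004, 0, -0.0005, 0],
  [0.0004, 0, -0.0005, 0],
  [0.0004, 0, -0.0005, 0],
  [0.0004, 0, -0.0005, 0],
  [0.0004, 0, -0.0005, 0],
], jaw=0.05, force=40)

```text
time_s: 41.15
position: [0.6022, 0.3273, 0.1756]
ee_rot: [-0.0, 0.942, -0.335, 0.0]
contact_force: [0.6, 0.3, 3.6]
width: 0.059
```

```bash
python3 - <<'E'
from rect import *
p,R,s=pose(); cm=camera_model('wrist'); save('wrist','w26'); pickle.dump((p,R,cm),open('w26.pkl','wb'))
go(.6018,.3276,.175,-39); rect('w26',.018,half=50,s=6)
E
```

```text
shift mm [-0.4 -0.   0.6] spin -0.1 yaw0 -39.13 q7 -0.94 t 41.2 f [-0.4 -0.9  3.8] w 0.0592
```

View pics/w26r.png

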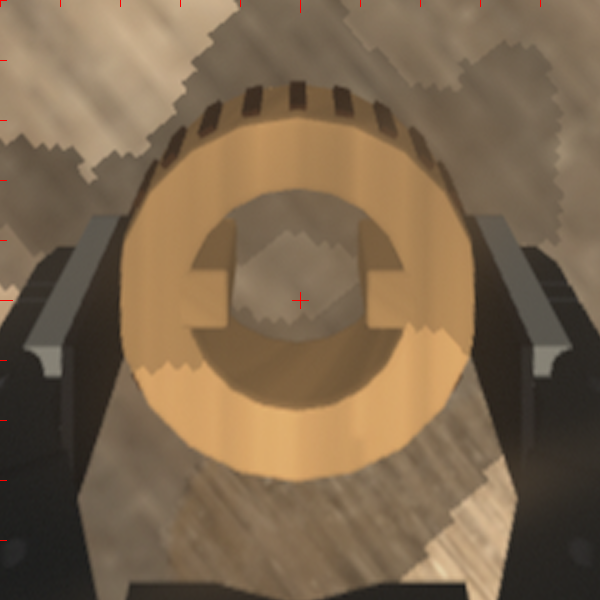

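>>> move_arm([
  [0, 0, -0.01, 0],
  [0, 0, -0.03, 0],
  [0, 0, -0.06, 0],
  [0, 0, -0.09, 0],
  [0, 0, -0.105, 4],
  [0, 0, -0.105, 10],
  [0, 0, -0.105, 16],
  [0, 0, -0.105, 16],
])

```text
time_s: 42.0
position: [0.6014, 0.3275, 0.2801]
ee_rot: [0.0, 0.886, -0.463, -0.0]
contact_force: [0.6, 0.5, -1.0]
width: 0.059
```

```bash
python3 - <<'E'
from h import *
go(.5587,.0356,.278,-13.5)
go(.5587,.0356,.278,166.5)
E
```

```text
shift mm [215.  201.9   2.3] spin -41.6 yaw0 -55.13 q7 -1.24 t 42.0 f [ 0.6  0.5 -1. ] w 0.059
shift mm [215.  201.9   2.3] spin -41.6 yaw0 -55.13 q7 -1.24 t 42.0 f [ 0.6  0.5 -1. ] w 0.059
```

>>> move_arm([
  [0.012, 0.011, 0, -5],
  [0.04, 0.037, 0, -12],
  [0.072, 0.068, 0, -19],
  [0.107, 0.1, 0, -26],
  [0.142, 0.133, 0, -33],
  [0.175, 0.164, 0, -39],
  [0.2, 0.188, 0, -41.6],
  [0.213, 0.2, 0, -41.6],
])

```text
time_s: 42.8
position: [0.5587, 0.0341, 0.2804]
ee_rot: [0.0, 0.993, -0.119, -0.0]
contact_force: [0.6, 0.2, -1.6]
width: 0.0592
```

>>> move_arm([
  [0, 0, 0, 0],
  [0, 0, 0, 0],
  [0, 0, 0, 0],
  [0, 0, 0, 0],
  [0, 0, 0, 0],
  [0, 0, 0, 0],
  [0, 0, 0, 0],
  [0, 0, 0, 0],
])

```text
time_s: 43.6
position: [0.5596, 0.0383, 0.2802]
ee_rot: [0.0, 0.993, -0.118, 0.0]
contact_force: [-0.3, 0.5, -1.7]
width: 0.0592
```

```bash
python3 - <<'E'
from h import *
go(.5587,.0356,.245,-13.5)
E
```

```text
shift mm [-0.3  2.8 35.2] spin -0.0 yaw0 -13.52 q7 -0.18 t 43.6 f [-0.3  0.5 -1.7] w 0.0592
```

>>> move_arm([
  [0, 0.002, 0.006, 0],
  [-0.0003, 0.0028, 0.016, 0],
  [-0.0003, 0.0028, 0.025, 0],
  [-0.0003, 0.0028, 0.031, 0],
  [-0.0003, 0.0028, 0.034, 0],
  [-0.0003, 0.0028, 0.036, 0],
  [-0.0003, 0.0028, 0.036, 0],
  [-0.0003, 0.0028, 0.036, 0],
])

```text
time_s: 44.4
position: [0.5588, 0.0356, 0.2445]
ee_rot: [-0.0, 0.993, -0.118, 0.0]
contact_force: [0.1, -0.1, -0.9]
width: 0.059
```

```bash
python3 - <<'E'
from rect import *
p,R,s=pose(); cm=camera_model('wrist'); save('wrist','w27'); pickle.dump((p,R,cm),open('w27.pkl','wb'))
go(.5587,.0356,.234,-13.5)
rect('w27',.068,half=40,s=7)
E
```

```text
shift mm [-0.2  0.  10.6] spin -0.0 yaw0 -13.52 q7 -0.15 t 44.45 f [ 1.   0.5 -0.1] w 0.0595
```

View pics/w27r.png

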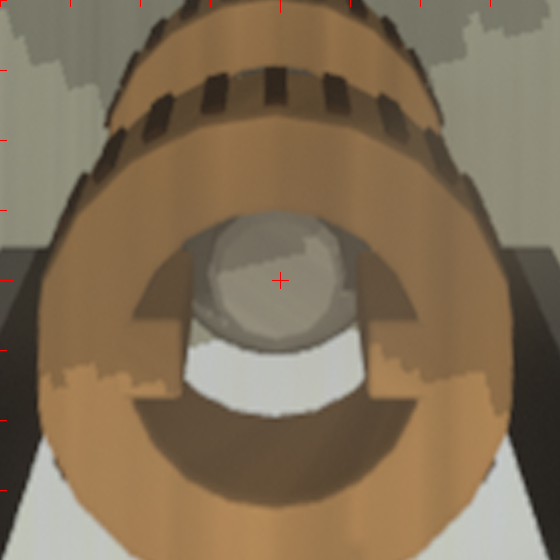

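Same alignment as the first ring; lower past the shoulder.

>>> move_arm([
  [0, 0, 0.002, 0],
  [0, 0, 0.005, 0],
  [0, 0, 0.008, 0],
  [0, 0, 0.01, 0],
  [0, 0, 0.012, 0],
  [0, 0, 0.014, 0],
  [0, 0, 0.015, 0],
  [0, 0, 0.015, 0],
])

```text
time_s: 45.25
position: [0.5586, 0.0356, 0.229]
ee_rot: [0.0, 0.993, -0.118, -0.0]
contact_force: [0.2, -0.6, -0.8]
width: 0.0594
```

```bash
python3 - <<'E'
from rect import *
go(.5587,.0356,.2076,-13.5)
E
```

```text
shift mm [ 0.1 -0.1 21.4] spin -0.0 yaw0 -13.53 q7 -0.14 t 45.25 f [ 0.2 -0.6 -0.8] w 0.0594
```

>>> move_arm([
  [0, 0, 0.002, 0],
  [0, 0, 0.005, 0],
  [0, 0, 0.009, 0],
  [0, 0, 0.013, 0],
  [0, 0, 0.016, 0],
  [0, 0, 0.018, 0],
  [0, 0, 0.019, 0],
  [0, 0, 0.019, 0],
])

```text
time_s: 46.05
position: [0.5586, 0.0356, 0.2101]
ee_rot: [0.0, 0.993, -0.118, -0.0]
contact_force: [0.5, 0.4, -1.4]
width: 0.0594
```

```bash
python3 - <<'E'
from rect import *
go(.5587,.0356,.2076,-13.5)
E
```

```text
shift mm [ 0.1 -0.1  2.5] spin -0.0 yaw0 -13.52 q7 -0.12 t 46.05 f [ 0.5  0.4 -1.4] w 0.0594
```

>>> move_arm([
  [0, 0, 0, 0],
  [0, 0, 0, 0],
  [0, 0, 0, 0],
  [0, 0, 0, 0],
  [0, 0, 0, 0],
  [0, 0, -0.02, 0],
  [0, 0, -0.05, 0],
  [0, 0, -0.08, 0],
], jaw=0.0854)

```text
time_s: 46.85
position: [0.5583, 0.0355, 0.2908]
ee_rot: [0.0, 0.993, -0.118, -0.001]
contact_force: [-0.1, 0.5, 0.6]
width: 0.0854
```

```bash
python3 - <<'E'
from rect import *
p,R,s=pose(); cm=camera_model('wrist'); save('wrist','w28'); 
save('scene','s28')
b=cv2.imread('pics/s28.png'); cv2.imwrite('pics/s28a.png',cv2.resize(b[150:270,200:344],(720,600),interpolation=cv2.INTER_CUBIC))
go(.456,.287,.322,-13.5)
E
```

```text
shift mm [-160.3 -220.4  -27.8] spin -0.0 yaw0 -13.54 q7 -0.19 t 46.95 f [ 0.7  0.3 -0.2] w 0.0853
```

View pics/w28.png

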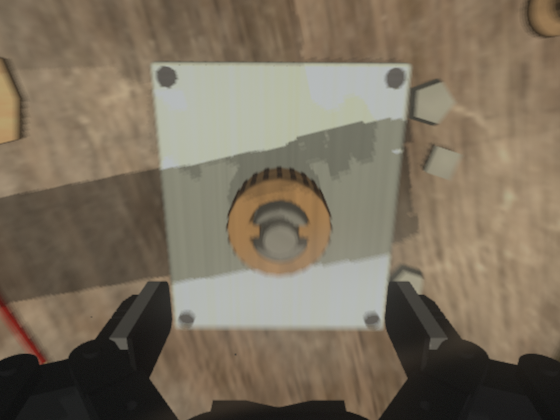

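View pics/s28a.png

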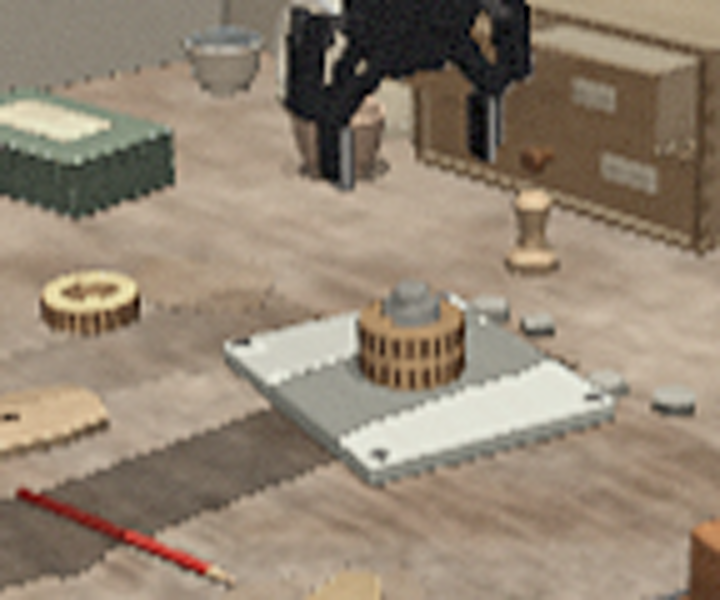

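>>> move_arm([
  [-0.008, -0.011, -0.015, 0],
  [-0.03, -0.042, -0.025, 0],
  [-0.057, -0.078, -0.025, 0],
  [-0.085, -0.116, -0.025, 0],
  [-0.113, -0.155, -0.025, 0],
  [-0.138, -0.19, -0.025, 0],
  [-0.154, -0.212, -0.025, 0],
  [-0.16, -0.22, -0.025, 0],
])

```text
time_s: 47.75
position: [0.4525, 0.2903, 0.3144]
ee_rot: [-0.0, 0.993, -0.115, -0.001]
contact_force: [-0.8, -0.1, 0.1]
width: 0.0854
```

>>> move_arm([
  [0, 0, 0, 0],
  [0, 0, 0, 0],
  [0, 0, 0, 0],
  [0, 0, 0, 0],
  [0, 0, 0, 0],
  [0, 0, 0, 0],
  [0, 0, 0, 0],
  [0, 0, 0, 0],
])

```text
time_s: 48.55
position: [0.4546, 0.2869, 0.3153]
ee_rot: [-0.0, 0.993, -0.118, 0.0]
contact_force: [-0.9, 0.6, 0.2]
width: 0.0856
```

```bash
python3 - <<'E'
from rect import *
p,R,s=pose(); cm=camera_model('wrist'); save('wrist','w29'); pickle.dump((p,R,cm),open('w29.pkl','wb'))
print(p,yaw(),s['q'][6]); rect('w29',.018,half=50,s=6)
E
```

```text
[0.4545535  0.28685236 0.31527111] -13.517933029867036 -0.77011456329039
```

View pics/w29.png

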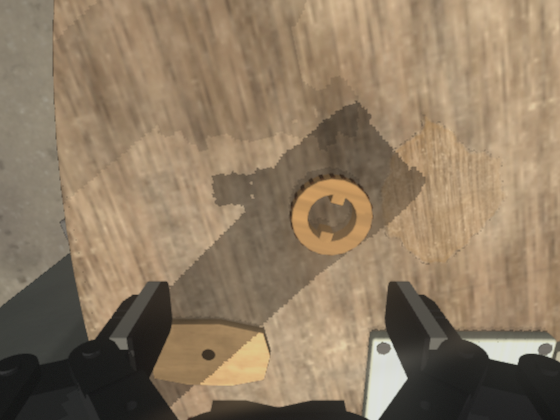

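View pics/w29r.png

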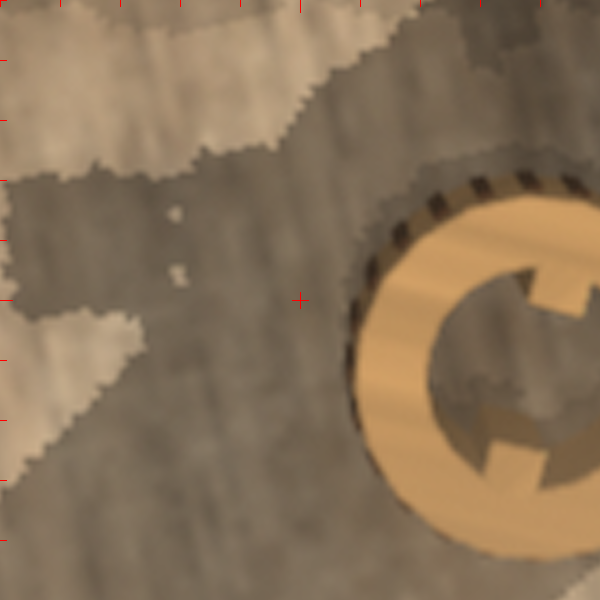

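>>> move_arm([
  [0.008, 0.003, 0.01, 4],
  [0.02, 0.007, 0.03, 9],
  [0.033, 0.011, 0.05, 14],
  [0.04, 0.013, 0.07, 14],
  [0.04, 0.013, 0.085, 14],
  [0.04, 0.013, 0.09, 14],
  [0.04, 0.013, 0.09, 14],
  [0.04, 0.013, 0.09, 14],
])

```text
time_s: 49.4
position: [0.4904, 0.2655, 0.226]
ee_rot: [-0.001, 0.971, -0.237, 0.0]
contact_force: [0.1, 0.0, 0.5]
width: 0.0852
```

```bash
python3 - <<'E'
from rect import *
p,R,s=pose(); cm=camera_model('wrist'); save('wrist','w30'); pickle.dump((p,R,cm),open('w30.pkl','wb'))
go(.4906,.2649,.175,-27.5); rect('w30',.018,half=50,s=6)
E
```

```text
shift mm [ 0.3  0.6 51.2] spin 0.0 yaw0 -27.48 q7 -0.85 t 49.45 f [0.5 0.6 0.1] w 0.0855
```

View pics/w30r.png

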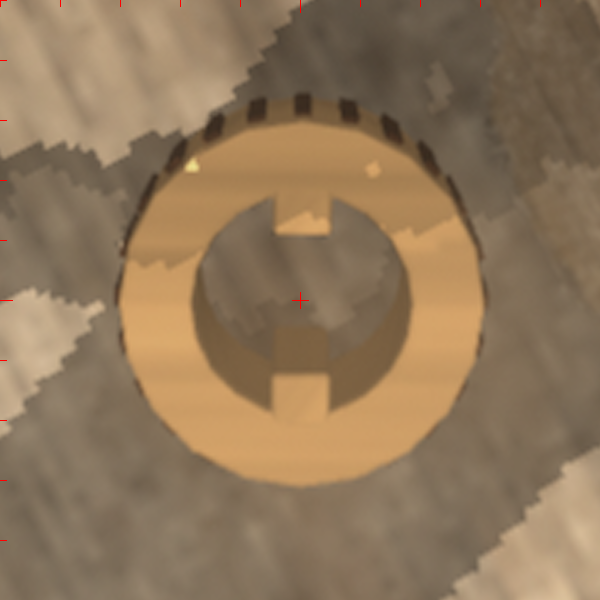

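>>> move_arm([
  [0.0005, 0.0005, 0.01, 0],
  [0.0007, 0.001, 0.023, 0],
  [0.0007, 0.001, 0.036, 0],
  [0.0007, 0.001, 0.045, 0],
  [0.0007, 0.001, 0.049, 0],
  [0.0007, 0.001, 0.0505, 0],
  [0.0007, 0.001, 0.0505, 0],
  [0.0007, 0.001, 0.0505, 0],
])

```text
time_s: 50.25
position: [0.4908, 0.2638, 0.1751]
ee_rot: [-0.0, 0.971, -0.238, 0.0]
contact_force: [0.6, -0.9, -0.3]
width: 0.0854
```

>>> move_arm([
  [0, 0, 0, 0],
  [0, 0, 0, 0],
  [0, 0, 0, 0],
  [0, 0, 0, 0],
  [0, 0, 0, 0],
  [0, 0, 0, 0],
  [0, 0, 0, 0],
  [0, 0, 0, 0],
], jaw=0.05, force=20)

```text
time_s: 51.05
position: [0.4907, 0.2638, 0.1756]
ee_rot: [-0.0, 0.971, -0.238, 0.0]
contact_force: [-1.2, -0.6, 5.4]
width: 0.0618
```

```bash
python3 - <<'E'
from rect import *
print(pose()[0].round(4)); go(.4906,.2649,.175,61.9)
E
```

```text
[0.4907 0.2638 0.1756]
shift mm [-0.6 -0.9  0.6] spin -89.4 yaw0 -27.52 q7 -0.81 t 51.05 f [-1.2 -0.6  5.4] w 0.0618
```

Ring centred along the first axis; open and turn −90°.

>>> move_arm([
  [0, 0, 0, 0],
  [0, 0, 0, 0],
  [0, 0, 0, 0],
  [0, 0, 0, -8],
  [0, 0, 0, -16],
  [0, 0, 0, -24],
  [0, 0, 0, -32],
  [0, 0, 0, -40],
], jaw=0.0854)

```text
time_s: 51.85
position: [0.4905, 0.2637, 0.1746]
ee_rot: [0.0, 0.994, 0.112, -0.0]
contact_force: [0.5, -0.3, -1.1]
width: 0.0851
```

>>> move_arm([
  [0, 0, 0, -8],
  [0, 0, 0, -16],
  [0, 0, 0, -24],
  [0, 0, 0, -32],
  [0, 0, 0, -40],
  [0, 0, 0, -48],
  [0, 0, 0, -49.4],
  [0, 0, 0, -49.4],
])

```text
time_s: 52.65
position: [0.4906, 0.2635, 0.1746]
ee_rot: [-0.0, 0.858, 0.513, -0.0]
contact_force: [0.3, 0.7, 0.4]
width: 0.085
```

```bash
python3 - <<'E'
from rect import *
go(.4907,.2638,.1755,61.9)
E
```

```text
shift mm [ 0.3  0.  -0.9] spin -0.2 yaw0 61.73 q7 0.63 t 52.65 f [0.3 0.7 0.4] w 0.085
```

>>> move_arm([
  [0, 0, -0.0005, 0],
  [0, 0, -0.0005, 0],
  [0, 0, -0.0005, 0],
  [0, 0, -0.0005, 0],
  [0, 0, -0.0005, 0],
  [0, 0, -0.0005, 0],
  [0, 0, -0.0005, 0],
  [0, 0, -0.0005, 0],
], jaw=0.05, force=40)

```text
time_s: 53.45
position: [0.4908, 0.2639, 0.1757]
ee_rot: [-0.0, 0.858, 0.514, 0.0]
contact_force: [0.6, 0.2, 4.7]
width: 0.0588
```

```bash
python3 - <<'E'
from rect import *
p,R,s=pose(); cm=camera_model('wrist'); save('wrist','w31'); pickle.dump((p,R,cm),open('w31.pkl','wb'))
go(.4907,.2638,.1755,61.9); rect('w31',.018,half=50,s=6)
E
```

```text
shift mm [-0.1 -0.1  0.1] spin -0.0 yaw0 61.87 q7 0.63 t 53.5 f [0.5 0.3 4.4] w 0.0591
```

View pics/w31r.png

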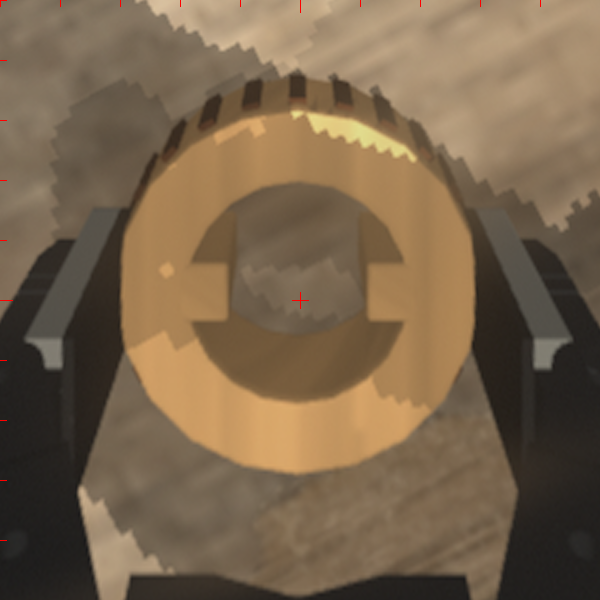

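>>> move_arm([
  [0, 0, -0.01, 0],
  [0, 0, -0.03, 0],
  [0, 0, -0.06, 0],
  [0, 0, -0.09, 6],
  [0, 0, -0.105, 14],
  [0, 0, -0.105, 22],
  [0, 0, -0.105, 30],
  [0, 0, -0.105, 36],
])

```text
time_s: 54.3
position: [0.4901, 0.2634, 0.2802]
ee_rot: [0.0, 0.975, 0.221, -0.0]
contact_force: [0.9, 0.2, -0.9]
width: 0.059
```

```bash
python3 - <<'E'
from h import *
go(.5585,.0346,.278,-13.5)
E
```

```text
shift mm [-37.1 235.9   2.2] spin 39.1 yaw0 25.58 q7 -0.02 t 54.3 f [ 0.9  0.2 -0.9] w 0.059
```

>>> move_arm([
  [-0.002, 0.013, 0, 5],
  [-0.007, 0.045, 0, 11],
  [-0.013, 0.08, 0, 18],
  [-0.019, 0.12, 0, 25],
  [-0.025, 0.16, 0, 32],
  [-0.031, 0.197, 0, 37],
  [-0.036, 0.226, 0, 39],
  [-0.037, 0.2355, 0, 39],
])

```text
time_s: 55.1
position: [0.5601, 0.0314, 0.2802]
ee_rot: [0.001, 0.993, -0.117, -0.0]
contact_force: [0.4, -0.4, -0.4]
width: 0.0594
```

>>> move_arm([
  [0, 0, 0, 0],
  [0, 0, 0, 0],
  [0, 0, 0, 0],
  [0, 0, 0, 0],
  [0, 0, 0, 0],
  [0, 0, 0, 0],
  [0, 0, 0, 0],
  [0, 0, 0, 0],
])

```text
time_s: 55.9
position: [0.56, 0.0357, 0.2802]
ee_rot: [-0.0, 0.993, -0.114, 0.0]
contact_force: [0.2, -0.6, -1.6]
width: 0.0592
```

```bash
python3 - <<'E'
from h import *
go(.5585,.0346,.245,-13.5)
E
```

```text
shift mm [-1.2  1.4 35.2] spin 0.4 yaw0 -13.12 q7 -0.21 t 55.9 f [ 0.2 -0.6 -1.6] w 0.0592
```

>>> move_arm([
  [-0.001, 0.001, 0.006, 0.4],
  [-0.0012, 0.0014, 0.016, 0.4],
  [-0.0012, 0.0014, 0.025, 0.4],
  [-0.0012, 0.0014, 0.031, 0.4],
  [-0.0012, 0.0014, 0.034, 0.4],
  [-0.0012, 0.0014, 0.036, 0.4],
  [-0.0012, 0.0014, 0.036, 0.4],
  [-0.0012, 0.0014, 0.036, 0.4],
])

```text
time_s: 56.7
position: [0.5587, 0.0346, 0.2445]
ee_rot: [-0.0, 0.993, -0.118, 0.0]
contact_force: [0.6, -0.8, -1.5]
width: 0.059
```

```bash
python3 - <<'E'
from rect import *
p,R,s=pose(); cm=camera_model('wrist'); save('wrist','w32'); pickle.dump((p,R,cm),open('w32.pkl','wb'))
go(.5585,.0346,.234,-13.5)
rect('w32',.068,half=40,s=7)
E
```

```text
shift mm [-0.2  0.  10.6] spin -0.0 yaw0 -13.52 q7 -0.19 t 56.75 f [ 0.2  0.5 -0.5] w 0.0594
```

View pics/w32r.png

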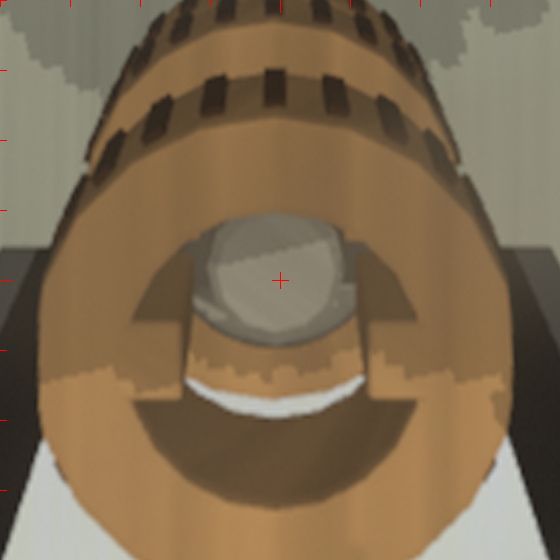

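>>> move_arm([
  [0, -0.0005, 0, 0],
  [0, -0.001, 0.001, 0],
  [0, -0.001, 0.004, 0],
  [0, -0.001, 0.007, 0],
  [0, -0.001, 0.01, 0],
  [0, -0.001, 0.011, 0],
  [0, -0.001, 0.011, 0],
  [0, -0.001, 0.011, 0],
])

```text
time_s: 57.55
position: [0.5588, 0.0355, 0.2332]
ee_rot: [-0.0, 0.993, -0.118, 0.0]
contact_force: [0.0, -0.1, -1.3]
width: 0.0593
```

```bash
python3 - <<'E'
from rect import *
go(.5587,.0356,.2256,-13.5)
E
```

```text
shift mm [-0.1 -0.   7.6] spin -0.0 yaw0 -13.52 q7 -0.19 t 57.55 f [ 0.  -0.1 -1.3] w 0.0593
```

>>> move_arm([
  [0, 0, 0.001, 0],
  [0, 0, 0.002, 0],
  [0, 0, 0.003, 0],
  [0, 0, 0.004, 0],
  [0, 0, 0.005, 0],
  [0, 0, 0.006, 0],
  [0, 0, 0.0065, 0],
  [0, 0, 0.0065, 0],
])

```text
time_s: 58.35
position: [0.5588, 0.0355, 0.2266]
ee_rot: [0.0, 0.993, -0.118, -0.0]
contact_force: [-0.0, 0.6, -0.8]
width: 0.0594
```

```bash
python3 - <<'E'
from rect import *
p,R,s=pose(); cm=camera_model('wrist'); save('wrist','w33')
go(.5587,.0356,.2256,-13.5)
E
```

```text
shift mm [-0.1 -0.1  1.1] spin -0.0 yaw0 -13.53 q7 -0.18 t 58.4 f [ 0.3 -0.2 -0.7] w 0.0594
```

View pics/w33.png

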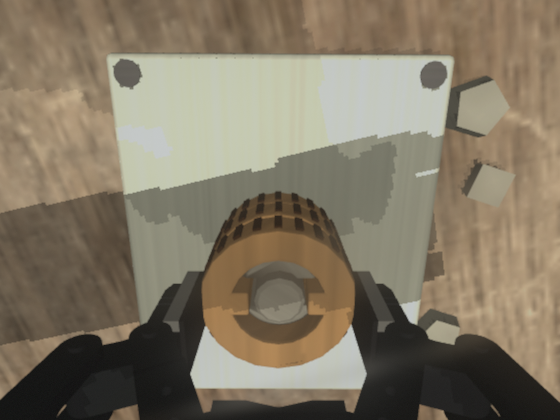

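Nearly home, no load. Release and rise away.

>>> move_arm([
  [0, 0, 0, 0],
  [0, 0, 0, 0],
  [0, 0, 0, 0],
  [0, 0, 0, 0],
  [0, 0, 0, 0],
  [0, 0, -0.02, 0],
  [0, 0, -0.05, 0],
  [0, 0, -0.09, 0],
], jaw=0.0854)

```text
time_s: 59.2
position: [0.5579, 0.0356, 0.3162]
ee_rot: [0.001, 0.993, -0.118, -0.002]
contact_force: [0.7, -0.2, 1.0]
width: 0.0851
```

>>> move_arm([
  [0, 0, 0, 0],
  [0, 0, 0, 0],
  [0, 0, 0, 0],
  [0, 0, 0, 0],
  [0, 0, 0, 0],
  [0, 0, 0, 0],
  [0, 0, 0, 0],
  [0, 0, 0, 0],
])

```text
time_s: 60.0
position: [0.5588, 0.0355, 0.3166]
ee_rot: [0.0, 0.993, -0.118, -0.0]
contact_force: [-0.1, -0.6, -0.4]
width: 0.0851
```

```bash
python3 - <<'E'
from rect import *
p,R,s=pose(); cm=camera_model('wrist'); save('wrist','w34'); pickle.dump((p,R,cm),open('w34.pkl','wb'))
rect('w34',.068,half=50,s=6)
save('scene','s34')
b=cv2.imread('pics/s34.png'); cv2.imwrite('pics/s34a.png',cv2.resize(b[190:310,240:384],(720,600),interpolation=cv2.INTER_CUBIC))
E
```

```text
(no output)
```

View pics/w34r.png

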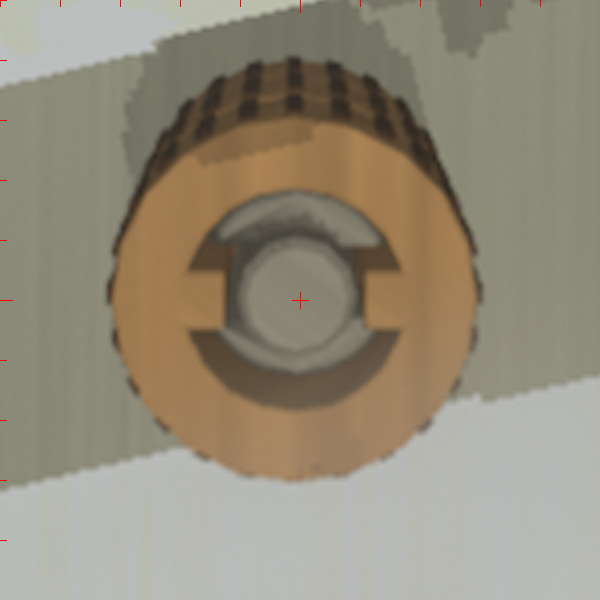

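View pics/s34a.png

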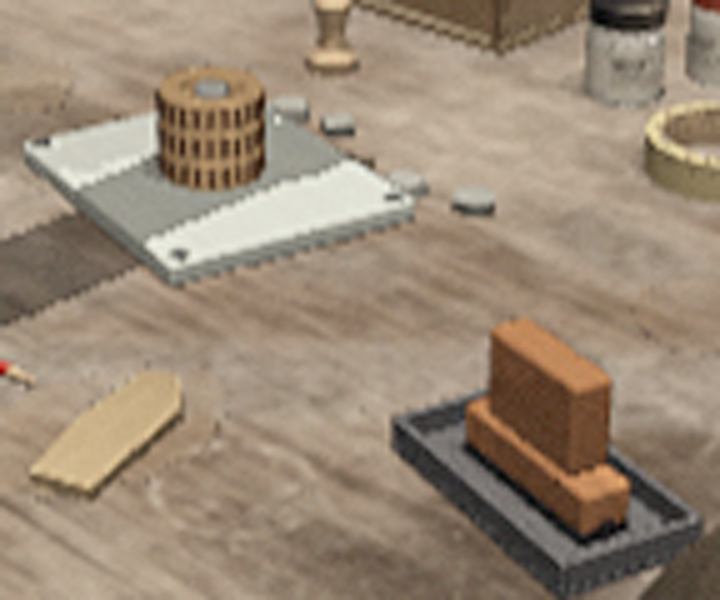

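```bash
python3 - <<'E'
from rect import *
b=cv2.imread('pics/w34.png'); cv2.imwrite('pics/w34a.png',cv2.resize(b[40:340,340:500],(427,800),interpolation=cv2.INTER_CUBIC)[:600])
p,R,cm=pickle.load(open('w34.pkl','rb'))
def corr(X): return R.T@(X-p)
# plate frame check
c=np.array([.5587,.0356]);a=np.radians(-13.5);ex=np.array([np.cos(a),np.sin(a)]);ey=np.array([-ex[1],ex[0]])
for d in finder.recognise('wrist','scrap_0_mid'):
    l,t,w,h=d['extent']; 
    for z in (.009,):
        X=px2w(cm,l+w/2,t+h/2,z); print(round(d['p'],2),np.round(d['extent']),(X[:2]-c)@ex,(X[:2]-c)@ey)
E
```

```text
0.96 [392.  85.  46.  38.] 0.09608548407628938 0.06923060801834237
```

View pics/w34a.png

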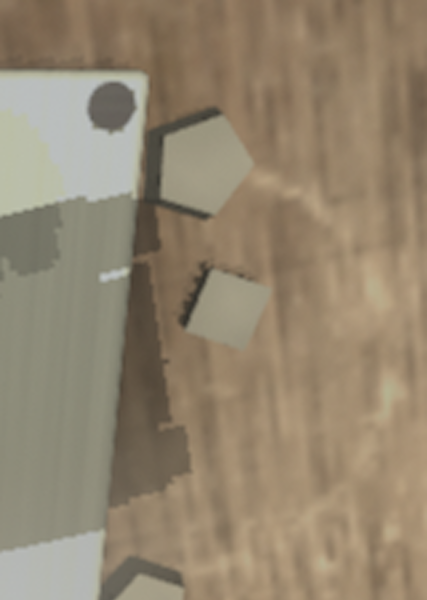

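```bash
python3 - <<'E'
from h import *
import cell
print(pose()[2]['time_s'],pose()[2]['contact_force']); print(cell.finish_job())
E
```

```text
60.15 [-0.25246705  0.31414338  0.26316684]
the job is handed in; nothing more can be done
None
```

I wiped all four scraps off the plate onto the table with the scraper block and stood the block upright in its tray. I then put the three rings on the shaft with their tabs in the keyways. The job was handed in at about 60 s; it reports no verdict.

- **Scraps:** all four lie flat on the table in the last pictures. One sits right against the plate's edge. By my measurement its centre is about 96 mm from the shaft axis, so it passes the 95 mm limit only narrowly. It also looks flat on the table, which would pass on height as well. The fingers stayed on the block's grip, well above the scraps.
- **Rings:** the last wrist view shows all the tabs in the keyways and the stack centred on the shaft. When I let go of the third ring it was within about 1 mm of fully home, with no load on it.
- **Knocked ring:** the third ring had moved about 4 cm before I reached it, so I located it again before picking it up.
- **A check that disagreed:** the grip view of that ring showed it 1 mm off-centre. The view at the shaft showed it centred, so I followed the shaft view and it slid on freely.
- **At the end:** the gripper was open and clear of everything.

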